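# Pack a short distillation column

### The arm

A 6-joint arm with a two-finger parallel gripper is mounted at the origin on the work surface. World frame = base frame: x ahead of the robot, y to its left, z up, the work surface at z = 0. Lengths are in m, angles in degrees, forces in N, time in s.
With the tool pointing down it reaches from about 0.375 to 0.9 m from the base axis. Payload 3.1 kg.
Tool frame: the origin (TCP) lies on the centre line of the jaws, within the pads' length; the fingertips stand 8 mm ahead of it and the grasp point (between the pads) lies 11 mm behind it; z points along the fingers, y is the direction in which the jaws open and shut (so a half turn about z gives the same grasp; the last joint's range is limited). The gripper opens to 87 mm and grips with 3 to 60 N. Pads are 19 mm wide; open, the fingers measure 117 mm over their backs; the gripper's body (75 mm by 190 mm) begins 51 mm behind the grasp point.
Start: joints at [61.335, 30.224, 82.088, -0, 67.689, -10.227], TCP at [0.198, 0.593, 0.231] pointing down, gripper open.
Joint ranges: [-176.69, 176.69], [-43.24, 126.21], [12.49, 139.97], [-82, 262], [0, 151.66], [-163.58, 163.58]. Speed limits (degrees/s): [159.86, 159.86, 180, 180, 180, 180].

### API

Orientations are given as a 3x3 rotation matrix whose columns are the frame's x, y, z axes.
In Python, from rig import * gives the robot as it stands. The module is installed in compiled form; this text tells all that it offers.
- The arm moves only by the tool arm_command, never from a script. Its argument "commands" is a list of rows, each an object with "translation": the shift along the tool's x, y, z scaled (see below), a list of three; "dr": the turn, a rotation vector about the tool's x, y, z scaled (see below), a list of three; "jaw": the closure, from 0 (fully open) to 1 (shut). In form: [{"translation": [x, y, z], "dr": [ax, ay, az], "jaw": jaw}, ...]. A call has 1 to 12 rows; each row shifts and turns the commanded pose from where the row before left it, along the tool's axes as they then stand; what a row does not reach is not made up. The controller multiplies each number of a shift by 25 mm and each number of a turn by 6 degrees. A row lasts 1/12 s, in which the tool goes at most 41.7 mm and 7.16 degrees, less where a joint would pass 70% of its speed; a pose out of reach is approached as far as the arm can. A call with a number of a shift or a turn outside -1 to 1 is refused whole. A call with a gripper value outside its range is refused whole. The fingers move at their own pace and stop on an object; the grip force is fixed at half the most. Time passes only in rows, so rows that do not move let the fingers close. It gives the time, the measured TCP pose, the force and the opening at its end, in the units of the state.
- read_state(): the state, without advancing time (a new reading comes with each control period).
- capture(name): name is "scene" or "top" or "wrist"; returns (picture, depth): 384x512x3 uint8, red, green, blue; 384x512 float32, m along the optical axis (not along the pixel's ray), 0 where there is no reading.
- camera_model(name): a dict with "intrinsics" (3x3 intrinsics, pixels), "pose" (4x4, takes a point from camera to world coordinates); the wrist camera has in their place "mount" (4x4, takes a point from camera to tool coordinates, whose origin is the TCP and whose axes are the flange's). Camera axes: x right, y down, z forward; pixel columns grow to the right and rows downward; lengths in m; the calibration is good to about 2 mm. A picture is of the moment at which its call begins: read the wrist's pose just before it. camera_model takes no time and is no camera call.
- hand_in(): hands the job in, once; it reports no verdict.
The state is a dict: "time_s": time; "joint_positions": joint angles; "qvel": joint speeds; "tau": joint torques, N m; "position": TCP position; "tcp_rot": TCP orientation; "force": force on the tool from outside, world axes, zero at the start; "moment": the same for the moment, N m; "opening": opening from 0.0 (shut) to 1.0 (fully open).
Only numpy, scipy, OpenCV 4.12 (cv2) and the standard library are available. Lean on these libraries where they do the work, as an engineer would, in place of code of your own. Each camera call takes 0.05 s, during which the arm holds its last target.

### The job

The glass column is half packed: its first gauze element has stuck part way down. Start the second element of the same size, which stands in the white tray, in the column's mouth and press the two firmly down with the slim packing rod, until the lower one is right down on the support and the other sits tight on top of it. Then stand the rod back upright in its block; do not knock the glass column or its stand, and leave the big element, the big rod, the jar and the beaker where they are.

Things in the scene. Friction and masses are not known exactly. Their poses are not given: they have to be found in the camera images.
- column: Fixed. Upright glass column section in a bench stand. Origin: on the column's axis, at bench height; z up. The 12 mm thick base reaches from x = -50 to +120 mm and 50 mm to either side in y. A 12 mm steel support rod at x = +95, y = 0 ends 300 mm above the bench; a clamp arm 80 to 110 mm up joins it to the column. Glass tube 36 mm thick, bore 30 mm, top flange ring 58 mm wide.
- column_seat (a point): Centre of the flat support that closes the bottom of the bore, 30 mm above the bench: the lowest place an element can reach. z up.
- column_rim (a point): Centre of the open mouth, on the top face of the flange, 162 mm above the bench, 132 mm above the support. The mouth is a funnel: 38 mm wide at the rim, narrowing to the 30 mm bore 8 mm below it. z up.
- stand_rod_top (a point): Top end of the stand's support rod, 300 mm above the bench, 95 mm beside the column's axis.
- element_low: Loose. Packing element of dark steel gauze: upright cylinder 60 mm long, 28.4 mm thick, 74 g, flat ends bevelled to 23 mm over 4 mm. 7 mm from either end four spring tabs stand out to 31.8 mm across; the glass pushes them in. It sticks in the bore, its underside 10 to 55 mm above the support. Origin: centre of underside; z up. About 3 to 5 N slide it; it stays where left (to a mm or two).
- element_new: Loose. The same kind of element (60 mm long, 28.4 mm thick, 74 g), standing upright in the white tray. Origin: centre of underside; z up. Pushed 20 mm or more into the mouth it stands by itself; 3 to 5 N slide it, 6 to 10 N (jerks to 16 N) slide both elements together, so it may also push the lower one. Two stacked elements are 120 mm long: the upper one ends 12 mm below the rim.
- element_big: Loose. Bystander: the element for a wider column, 60 mm long, 43 mm thick, wiper rings 46 mm; too big for this column. It stands in the same tray, 90 mm from the other one, centre to centre. Origin: centre of its underside.
- tray: Fixed. White tray, 200 mm along its x, 110 mm along its y, walls 22 mm high and 4 mm thick, floor 4 mm above the bench. Origin: centre of its underside. The two elements stand on its x axis, 45 mm either side of the middle; which is where varies.
- rod: Loose. Slim packing rod, 165 mm long, 150 g, standing upright: flat white foot 26 mm across and 12 mm thick, steel shaft 10 mm thick, round black handle 22 mm thick from 105 to 165 mm above the foot's underside. Origin: centre of the foot's underside; z up along the rod towards the handle.
- rod_grip (a point): Centre of the slim rod's handle, on its axis, 138 mm above the underside of the foot.
- rod_big: Loose. Bystander: the rod for wider columns, of the same length, with a foot 39 mm across and a handle 29 mm thick; its foot does not go into this column. It stands in the other hole of the block. Origin: centre of the foot's underside.
- rod_block: Fixed. Grey block, 165 mm along its x, 80 mm along its y, 40 mm high, with two round holes of 48 mm, 32 mm deep, at x = -41 and x = +41 mm, y = 0; the rods stand on the holes' floors, 8 mm above the bench. Which rod is in which hole varies. Origin: centre of its underside; z up.
- jar: Loose. Bystander: amber jar, 64 mm thick, 95 mm high. Origin: centre of its underside.
- beaker: Loose. Bystander: glass beaker, 68 mm wide, 90 mm high. Origin: centre of its underside.

How it is judged (in metres and radians):
On the way:
1. the rod presses on the new element (over 4 N) with both elements bottomed out in the column (contact force between rod and element_new above 4 N and z of element_low in the frame of column_seat below 0.003 m and z of element_new in the frame of column_seat below 0.064 m and horizontal distance between element_new and column_seat below 0.005 m).
At the end, for the whole second after the job is handed in: The lower element stands on the support of the column (gap under 3 mm), the second element on top of it (its underside less than 64 mm above the support), both on the column's axis; the slim rod stands, released and at rest, on the floor of a hole of its block, within 0.25 rad of upright (z of element_low in the frame of column_seat below 0.003 m and horizontal distance between each of element_low, element_new and column_seat below 0.005 m and z of element_new in the frame of column_seat between 0.05 and 0.064 m and angle between element_new's own z axis and vertical below 0.1 rad and z of rod in the frame of rod_block below 0.014 m and y of rod in the frame of rod_block between -0.03 and 0.03 m and x of rod in the frame of rod_block between -0.07 and 0.07 m and angle between rod's own z axis and vertical below 0.25 rad and linear speed of each of rod, element_new below 0.02 m/s); the robot touches nothing.
It fails at once if the gripper or the arm knocks the glass column or its stand (over 15 N) (contact force between any of the fingers, the arm and column above 15 N).
It fails at once if the big element is moved by over 30 mm (distance of element_big from where it was at the start of the episode above 0.03 m).
It fails at once if the big rod is moved by over 30 mm (distance of rod_big from where it was at the start of the episode above 0.03 m).
It fails at once if the jar is moved by over 30 mm (distance of jar from where it was at the start of the episode above 0.03 m).
It fails at once if the beaker is moved by over 30 mm (distance of beaker from where it was at the start of the episode above 0.03 m).
It also fails if it takes over 72 s, if anything falls off the work surface, if the arm or the gripper's body presses on something with over 40 N, if the wrist force passes 120 N, or if a joint passes its speed limit or range.

## Working session

There is one attempt and no reset: what is moved stays moved. The work goes in short steps, Python scripts to look and compute and a tool call to move; the robot and the scene stay as the last step left them, time stands still between calls to the robot, and variables do not carry over. Pictures are saved under pics/ and viewed, and the job is handed in when it is done.

Besides the shell and the picture viewer there is one more tool, called after "Call:" as name(argument=value, ...), one argument or row to a line, values as JSON. arm_command: Moves the arm, as the interface text tells. Its arguments: {"type":"object","properties":{"commands":{"type":"array"}},"required":["commands"]}

```bash
mkdir -p pics; python3 - <<'E'
from rig import *
import cv2,numpy as np,json
s=read_state(); print(s)
for n in ["scene","top"]:
    p,d=capture(n); np.savez("%s0.npz"%n,p=p,d=d)
    cv2.imwrite(f"pics/{n}0.png",p[:,:,::-1]); print(n,camera_model(n))
print(camera_model("wrist"))
E
```

```text
{'time_s': 0.0, 'joint_positions': array([ 6.13349481e+01,  3.02795067e+01,  8.21562775e+01, -1.53846563e-03,
        6.76872114e+01, -1.02284532e+01]), 'qvel': array([ 0.02463201,  0.06503986, -0.06738818, -0.06999462,  0.07361709,
        0.00200184]), 'tau': array([ 3.59938786e-04, -4.40048790e+01, -1.76591098e+01,  6.32429682e-02,
        5.83413674e-02, -1.78048581e-04]), 'position': array([0.19730611, 0.59229424, 0.2295664 ]), 'tcp_rot': array([[-9.48677244e-01,  3.16244320e-01, -1.00793953e-03],
       [ 3.16245725e-01,  9.48675418e-01, -1.89549341e-03],
       [ 3.56768432e-04, -2.11696803e-03, -9.99997696e-01]]), 'force': array([ 0.82671781, -0.51685891,  0.06556251]), 'moment': array([ 0.01062133, -0.02654002, -0.00761684]), 'opening': 1.000536147755201}
scene {'intrinsics': array([[498.98988611,   0.        , 254.51359373],
       [  0.        , 498.98988611, 188.3422078 ],
       [  0.        ,   0.        ,   1.        ]]), 'pose': array([[ 0.0266341 ,  0.68118961, -0.7316224 ,  1.38218823],
       [ 0.99958822, -0.01033077,  0.02677053, -0.03884662],
       [ 0.01067758
[... 353 characters left out ...]
  [-0.99952355, -0.01093884,  0.02886187, -0.01383993],
       [-0.02755715, -0.10490793, -0.99410006,  1.42790818],
       [ 0.        ,  0.        ,  0.        ,  1.        ]])}
{'intrinsics': array([[318.19830019,   0.        , 260.09338217],
       [  0.        , 318.19830019, 189.45339607],
       [  0.        ,   0.        ,   1.        ]]), 'mount': array([[-4.46142694e-04, -9.54229234e-01, -2.99075859e-01,
         8.20550553e-02],
       [ 9.99999817e-01, -5.47819644e-04,  2.56132030e-04,
         4.24919306e-05],
       [-4.08248301e-04, -2.99075690e-01,  9.54229304e-01,
        -1.53568846e-01],
       [ 0.00000000e+00,  0.00000000e+00,  0.00000000e+00,
         1.00000000e+00]])}
```

View pics/scene0.png

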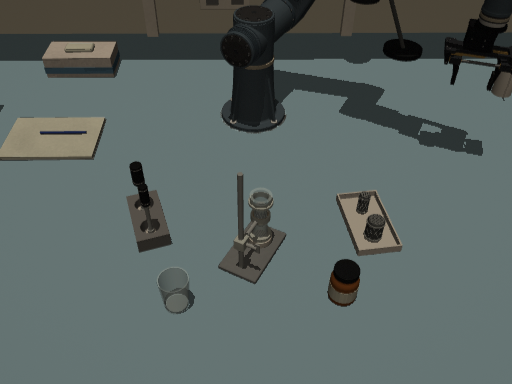

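View pics/top0.png

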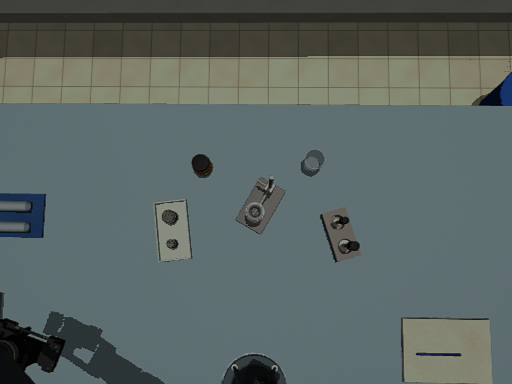

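The scene view shows the block with two rods (~148,210), the column (~260,215), the tray (~368,222), the beaker and the jar. In the top view the block is at (340,235), the column at (255,210) and the tray at (172,230). I'll enlarge these.

```bash
python3 - <<'E'
import cv2,numpy as np
def crop(n,r,k,o):
    p=np.load(f"{n}0.npz")["p"][:,:,::-1]; x0,y0,x1,y1=r
    c=p[y0:y1,x0:x1].astype(np.float32)*1.8; c=np.clip(c,0,255).astype(np.uint8)
    cv2.imwrite(f"pics/{o}.png",cv2.resize(c,None,fx=k,fy=k,interpolation=cv2.INTER_CUBIC))
crop("top",(230,170,370,270),5,"t_a"); crop("top",(145,190,245,265),6,"t_b")
crop("scene",(120,150,280,290),5,"s_a")
E
```

```text
(no output)
```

View pics/t_a.png

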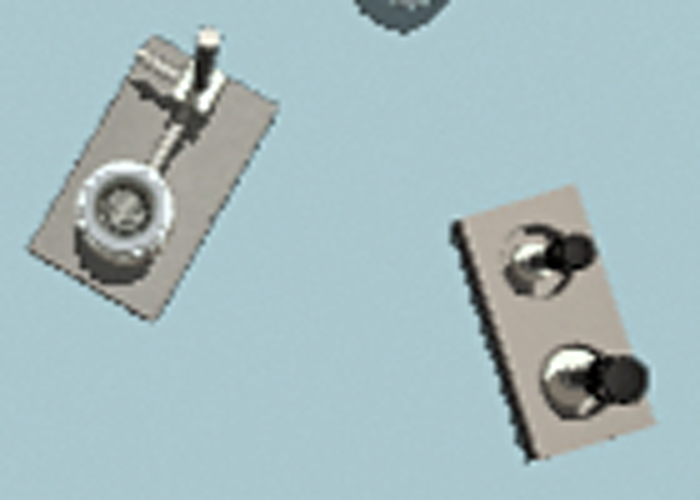

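View pics/t_b.png

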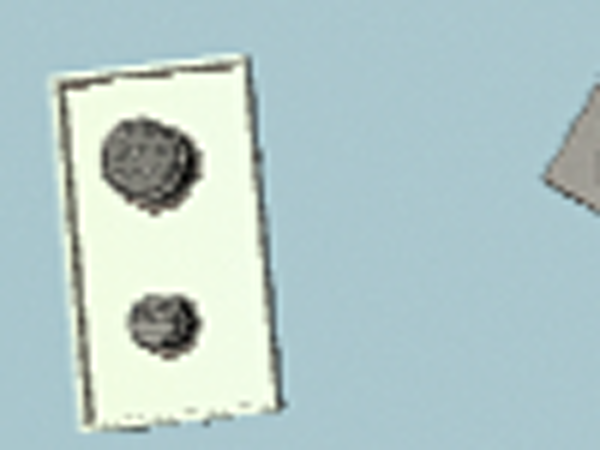

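View pics/s_a.png

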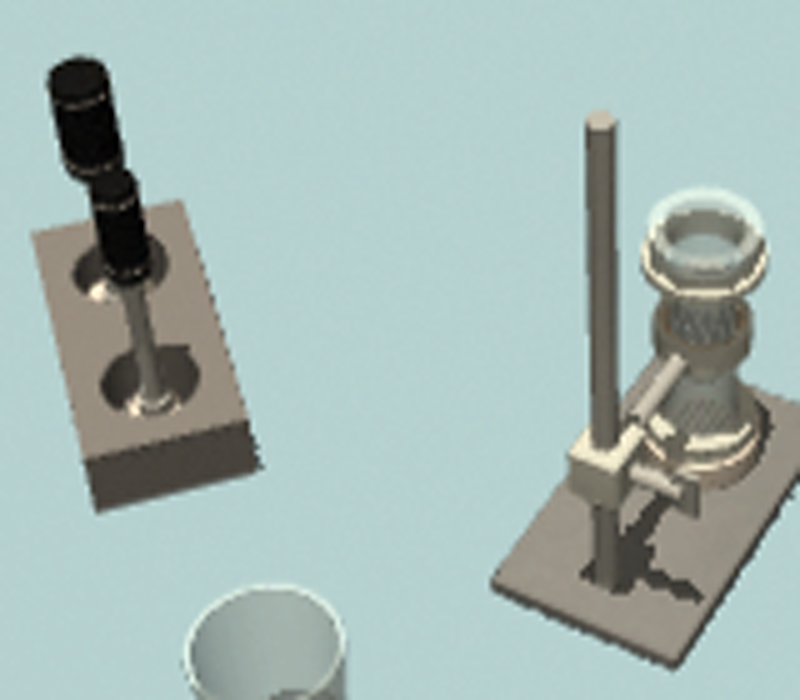

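```bash
cat > h.py <<'E'
from rig import *
import numpy as np, cv2
def ray(K,T,u,v,z):
    d=T[:3,:3]@(np.linalg.inv(K)@[u,v,1]); o=T[:3,3]; return o+d*(z-o[2])/d[2]
def proj(K,T,P):
    p=np.linalg.inv(T)@np.r_[P,1]; q=K@p[:3]; return q[:2]/q[2]
def wristT(s):
    m=camera_model("wrist"); T=np.eye(4); T[:3,:3]=s["tcp_rot"]; T[:3,3]=s["position"]; return m["intrinsics"],T@m["mount"]
def cam(n):
    m=camera_model(n); return m["intrinsics"],m["pose"]
E
python3 - <<'E'
from h import *
K,T=cam("top")
def t(x,y,k,x0,y0,z,l):
    u=(x+.5)/k-.5+x0; v=(y+.5)/k-.5+y0
    P=ray(K,T,u,v,z); print("top",l,np.round([u,v],1),P.round(4)); return P
a=lambda x,y,z,l:t(x,y,5,230,170,z,l)
b=lambda x,y,z,l:t(x,y,6,145,190,z,l)
a(125,208,.162,"rim"); a(208,36,.3,"srod"); a(578,252,.173,"slimtop");a(626,379,.173,"bigtop")
q=[a(458,222,.04,"blk"),a(574,186,.04,"blk"),a(655,423,.04,"blk"),a(533,461,.04,"blk")]; print(sum(q)/4)
for c in [(28,248),(155,35),(278,102),(152,321)]: a(*c,.012,"base")
b(146,163,.064,"bigel");b(158,322,.064,"newel")
for c in [(52,72),(247,56),(283,408),(83,430)]: b(*c,.022,"tray")
K,T=cam("scene")
def s(x,y,z,l):
    u=(x+.5)/5-.5+120; v=(y+.5)/5-.5+150
    print("scene",l,ray(K,T,u,v,z).round(4))
s(707,240,.162,"rim"); s(601,121,.3,"srod"); s(114,184,.173,"slim"); s(80,77,.173,"big")
dd=np.load("top0.npz")["d"]; 
def dep(n,u,v):
    K,T=cam(n); d=np.load(n+"0.npz")["d"][v,u]; print(n,u,v,(T@np.r_[np.linalg.inv(K)@[u,v,1]*d,1])[:3].round(4))
for u,v in [(345,220),(354,245),(171,243),(169,217),(248,212),(262,212),(271,177),(255,211)]: dep("top",u,v)
E
```

```text
top rim [254.6 211.2] [0.5618 0.0031 0.162 ]
top srod [271.2 176.8] [ 0.6462 -0.0425  0.3   ]
top slimtop [345.2 220. ] [ 0.5381 -0.2659  0.173 ]
top bigtop [354.8 245.4] [ 0.4637 -0.2933  0.173 ]
top blk [321.2 214. ] [ 0.5635 -0.2144  0.04  ]
top blk [344.4 206.8] [ 0.5881 -0.2905  0.04  ]
top blk [360.6 254.2] [ 0.4343 -0.3413  0.04  ]
top blk [336.2 261.8] [ 0.4087 -0.2622  0.04  ]
[ 0.49864947 -0.27709968  0.04      ]
top base [235.2 219.2] [0.5442 0.0702 0.012 ]
top base [260.6 176.6] [ 0.6901 -0.0138  0.012 ]
top base [285.2 190. ] [ 0.6451 -0.0975  0.012 ]
top base [260.  233.8] [ 0.4963 -0.0139  0.012 ]
top bigel [168.9 216.8] [0.5469 0.2838 0.064 ]
top newel [170.9 243.2] [0.4612 0.2743 0.064 ]
top tray [153.2 201.6] [0.5997 0.3479 0.022 ]
top tray [185.8 198.9] [0.61   0.2378 0.022 ]
top tray [191.8 257.6] [0.4144 0.212  0.022 ]
top tray [158.4 261.2] [0.4006 0.3231 0.022 ]
scene rim [0.5721 0.0058 0.162 ]
scene srod [ 0.6472 -0.0412  0.3   ]
scene slim [ 0.5427 -0.2631  0.173 ]
scene big [ 0.4671 -0.2896  0.173 ]
top 345 220 [ 0.5381 -0.2653  0.1734]
top 354 245 [ 0.4648 -0.2917  0.1698]
top 171 243 [0.4619 0.2744 0.0625]
top 169 217 [0.5463 0.2843 0.0601]
top 248 212 [0.5592 0.023  0.161 ]
top 262 212 [ 0.5594 -0.0192  0.1654]
top 271 177 [ 0.6456 -0.042   0.3   ]
top 255 211 [0.5649 0.0024 0.1256]
```

Call:
arm_command(
  commands=[
    {"translation": [0, 0, 0], "dr": [0, 0, 0.96], "jaw": 0},
    {"translation": [0, 0, 0], "dr": [0, 0, 0.96], "jaw": 0},
    {"translation": [-0.775, -0.288, 0.06], "dr": [0, 0, 0], "jaw": 0},
    {"translation": [-0.775, -0.288, 0.06], "dr": [0, 0, 0], "jaw": 0},
    {"translation": [-0.775, -0.288, 0.06], "dr": [0, 0, 0], "jaw": 0},
    {"translation": [-0.775, -0.288, 0.06], "dr": [0, 0, 0], "jaw": 0},
    {"translation": [-0.775, -0.288, 0.06], "dr": [0, 0, 0], "jaw": 0},
    {"translation": [-0.775, -0.288, 0.06], "dr": [0, 0, 0], "jaw": 0},
    {"translation": [-0.775, -0.288, 0.06], "dr": [0, 0, 0], "jaw": 0},
    {"translation": [-0.775, -0.288, 0.06], "dr": [0, 0, 0], "jaw": 0},
    {"translation": [-0.775, -0.288, 0.06], "dr": [0, 0, 0], "jaw": 0},
    {"translation": [-0.775, -0.288, 0.06], "dr": [0, 0, 0], "jaw": 0},
  ],
)

```text
time_s: 1.1
position: [0.3298, 0.4327, 0.2151]
tcp_rot: [[-0.866, 0.499, -0.001], [0.499, 0.866, -0.001], [0.0, -0.001, -1.0]]
force: [0.6, -0.3, -0.6]
opening: 0.999
```

Call:
arm_command(
  commands=[
    {"translation": [-0.775, -0.288, 0.06], "dr": [0, 0, 0], "jaw": 0},
    {"translation": [-0.775, -0.288, 0.06], "dr": [0, 0, 0], "jaw": 0},
    {"translation": [-0.775, -0.288, 0.06], "dr": [0, 0, 0], "jaw": 0},
    {"translation": [-0.775, -0.288, 0.06], "dr": [0, 0, 0], "jaw": 0},
    {"translation": [-0.775, -0.288, 0.06], "dr": [0, 0, 0], "jaw": 0},
    {"translation": [-0.775, -0.288, 0.06], "dr": [0, 0, 0], "jaw": 0},
    {"translation": [-0.775, -0.288, 0.06], "dr": [0, 0, 0], "jaw": 0},
    {"translation": [-0.775, -0.288, 0.06], "dr": [0, 0, 0], "jaw": 0},
  ],
)

```text
time_s: 1.77
position: [0.4353, 0.3055, 0.2032]
tcp_rot: [[-0.866, 0.499, -0.001], [0.499, 0.866, -0.0], [0.001, -0.001, -1.0]]
force: [0.5, -0.3, 0.2]
opening: 0.999
```

```bash
cat >> h.py <<'E'
def need(target,R=None):
    s=read_state(); R=s["tcp_rot"]
    d=R.T@(np.array(target)-s["position"]); print("t",round(s["time_s"],2),"pos",s["position"].round(4),"yaw",round(np.degrees(np.arctan2(R[1,0],R[0,0])),2),"z",R[:,2].round(4),"F",s["force"].round(2),"open",round(s["opening"],3)); print("need units",(d/.025).round(2))
def wsnap(name,crop=None,k=1,g=1.8):
    s=read_state(); K,T=wristT(s); p,d=capture("wrist"); np.savez(name+".npz",p=p,d=d,K=K,T=T)
    c=np.clip(p[:,:,::-1].astype(np.float32)*g,0,255).astype(np.uint8)
    if crop: x0,y0,x1,y1=crop; c=c[y0:y1,x0:x1]
    cv2.imwrite(f"pics/{name}.png",cv2.resize(c,None,fx=k,fy=k,interpolation=cv2.INTER_CUBIC)); return K,T,p,d
E
python3 - <<'E'
from h import *
need([.4614,.2744,.2]); K,T,p,d=wsnap("w1",k=1.5)
print(proj(K,T,[.4614,.2744,.064]), proj(K,T,[.5469,.2838,.064]))
E
```

```text
t 1.77 pos [0.4353 0.3055 0.2032] yaw 150.04 z [-8.e-04 -4.e-04 -1.e+00] F [ 0.54 -0.31  0.17] open 0.999
need units [-1.52 -0.56  0.13]
[245.9457787  216.93135774] [295.00185204 277.93892415]
```

View pics/w1.png

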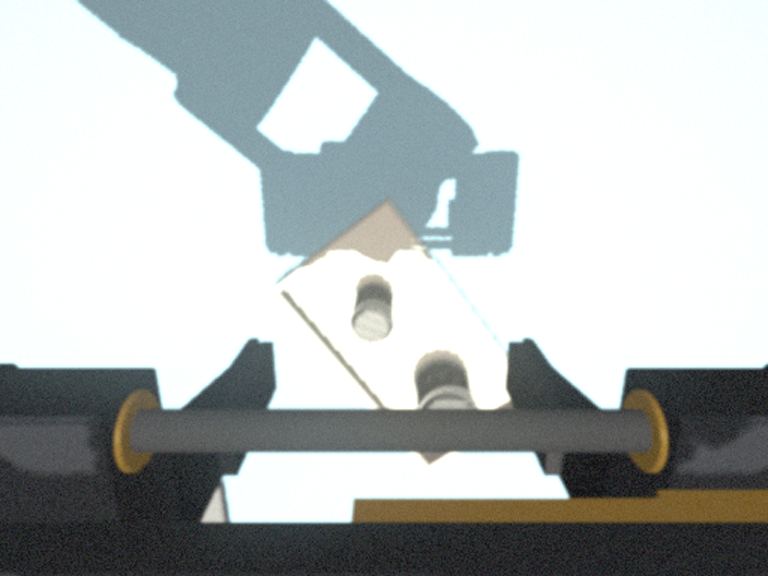

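The wrist view shows the small element's top at about (372,322), against a predicted (369,325), so the estimate holds. I'll move above it.

Call:
arm_command(
  commands=[
    {"translation": [-0.5, -0.19, 0.3], "dr": [0, 0, 0], "jaw": 0},
    {"translation": [-0.5, -0.19, 0.5], "dr": [0, 0, 0], "jaw": 0},
    {"translation": [-0.5, -0.18, 0.7], "dr": [0, 0, 0], "jaw": 0},
    {"translation": [0, 0, 0.7], "dr": [0, 0, 0], "jaw": 0},
    {"translation": [0, 0, 0.7], "dr": [0, 0, 0], "jaw": 0},
    {"translation": [0, 0, 0], "dr": [0, 0, 0], "jaw": 0},
    {"translation": [0, 0, 0], "dr": [0, 0, 0], "jaw": 0},
  ],
)

```text
time_s: 2.4
position: [0.4595, 0.2754, 0.1299]
tcp_rot: [[-0.867, 0.499, -0.003], [0.499, 0.867, -0.001], [0.002, -0.003, -1.0]]
force: [0.1, -0.0, 0.7]
opening: 0.999
```

```bash
python3 - <<'E'
from h import *
need([.4614,.2744,.043]); K,T,p,d=wsnap("w2",crop=(160,150,360,300),k=4,g=1.3)
print((proj(K,T,[.4614,.2744,.064])-[160,150])*4)
E
```

```text
t 2.4 pos [0.4595 0.2754 0.1299] yaw 150.06 z [-0.0032 -0.001  -1.    ] F [ 0.13 -0.04  0.68] open 0.999
need units [-0.09  0.01  3.48]
[400.79566866 238.42067768]
```

View pics/w2.png

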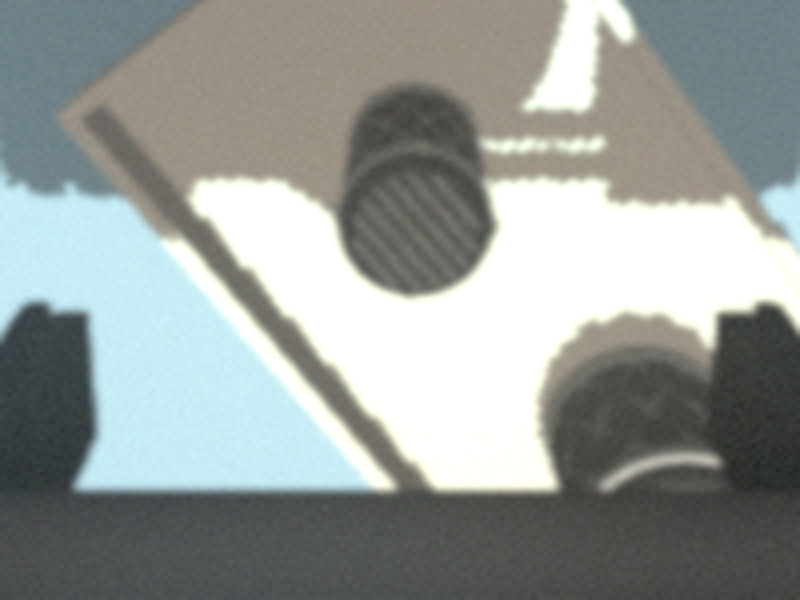

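Element top is at about (417,225) in the crop, against a prediction of (401,238). That is about 2.5 mm further along tool y, so I shift by that and go down.

Call:
arm_command(
  commands=[
    {"translation": [0, 0.1, 0.6], "dr": [0, 0, 0], "jaw": 0},
    {"translation": [0, 0, 0.8], "dr": [0, 0, 0], "jaw": 0},
    {"translation": [0, 0, 0.8], "dr": [0, 0, 0], "jaw": 0},
    {"translation": [0, 0, 0.7], "dr": [0, 0, 0], "jaw": 0},
    {"translation": [0, 0, 0.4], "dr": [0, 0, 0], "jaw": 0},
    {"translation": [0, 0, 0.1], "dr": [0, 0, 0], "jaw": 0},
    {"translation": [0, 0, 0], "dr": [0, 0, 0], "jaw": 0},
    {"translation": [0, 0, 0], "dr": [0, 0, 0], "jaw": 0},
  ],
)

```text
time_s: 3.12
position: [0.4626, 0.2782, 0.047]
tcp_rot: [[-0.867, 0.499, 0.002], [0.499, 0.867, 0.001], [-0.001, 0.001, -1.0]]
force: [-0.1, -0.5, -0.0]
opening: 1.002
```

```bash
python3 - <<'E'
from h import *
need([.4614,.2744,.043]); K,T,p,d=wsnap("w3",k=1.5,g=1.5)
E
```

```text
t 3.12 pos [0.4626 0.2782 0.047 ] yaw 150.06 z [ 1.7e-03  6.0e-04 -1.0e+00] F [-0.09 -0.45 -0.  ] open 1.002
need units [-0.04 -0.15  0.16]
```

View pics/w3.png

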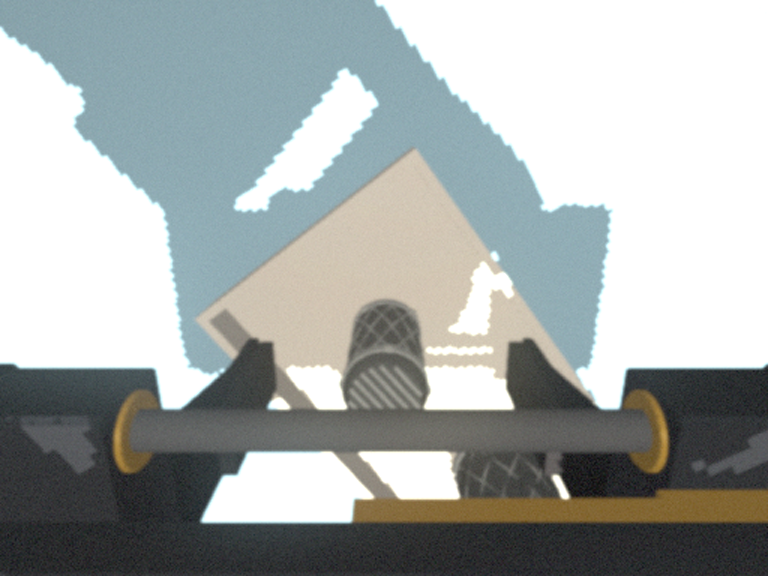

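The jaws straddle the element: its centre is at column 386 and the jaw midpoint at 390. Lower a little and grip.

Call:
arm_command(
  commands=[
    {"translation": [0, -0.05, 0.14], "dr": [0, 0, 0], "jaw": 0},
    {"translation": [0, 0, 0], "dr": [0, 0, 0], "jaw": 0},
    {"translation": [0, 0, 0], "dr": [0, 0, 0], "jaw": 1},
    {"translation": [0, 0, 0], "dr": [0, 0, 0], "jaw": 1},
    {"translation": [0, 0, 0], "dr": [0, 0, 0], "jaw": 1},
    {"translation": [0, 0, 0], "dr": [0, 0, 0], "jaw": 1},
    {"translation": [0, 0, 0], "dr": [0, 0, 0], "jaw": 1},
    {"translation": [0, 0, 0], "dr": [0, 0, 0], "jaw": 1},
    {"translation": [0, 0, 0], "dr": [0, 0, 0], "jaw": 1},
  ],
)

```text
time_s: 3.92
position: [0.4612, 0.2767, 0.0425]
tcp_rot: [[-0.866, 0.499, -0.0], [0.499, 0.866, 0.0], [0.0, -0.0, -1.0]]
force: [-0.7, -0.1, 0.3]
opening: 0.556
```

```bash
python3 - <<'E'
from h import *
need([.564,.004,.043]);
E
```

```text
t 3.92 pos [0.4612 0.2767 0.0425] yaw 150.04 z [-0.  0. -1.] F [-0.71 -0.05  0.28] open 0.556
need units [-9.01 -7.4  -0.02]
```

Call:
arm_command(
  commands=[
    {"translation": [0, 0, 0], "dr": [0, 0, 0], "jaw": 1},
    {"translation": [0, 0, 0], "dr": [0, 0, 0], "jaw": 1},
    {"translation": [0, 0, 0], "dr": [0, 0, 0], "jaw": 1},
    {"translation": [0, 0, 0], "dr": [0, 0, 0], "jaw": 1},
  ],
)

```text
time_s: 4.25
position: [0.4612, 0.2768, 0.0426]
tcp_rot: [[-0.866, 0.499, 0.0], [0.499, 0.866, 0.0], [-0.0, 0.0, -1.0]]
force: [0.8, 0.2, -0.1]
opening: 0.32
```

```bash
python3 - <<'E'
from h import *
need([.564,.004,.043]); K,T,p,d=wsnap("w4",k=1.5,g=1.5)
E
```

```text
t 4.25 pos [0.4612 0.2768 0.0426] yaw 150.04 z [ 1.e-04  1.e-04 -1.e+00] F [ 0.8   0.16 -0.08] open 0.32
need units [-9.01 -7.4  -0.02]
```

View pics/w4.png

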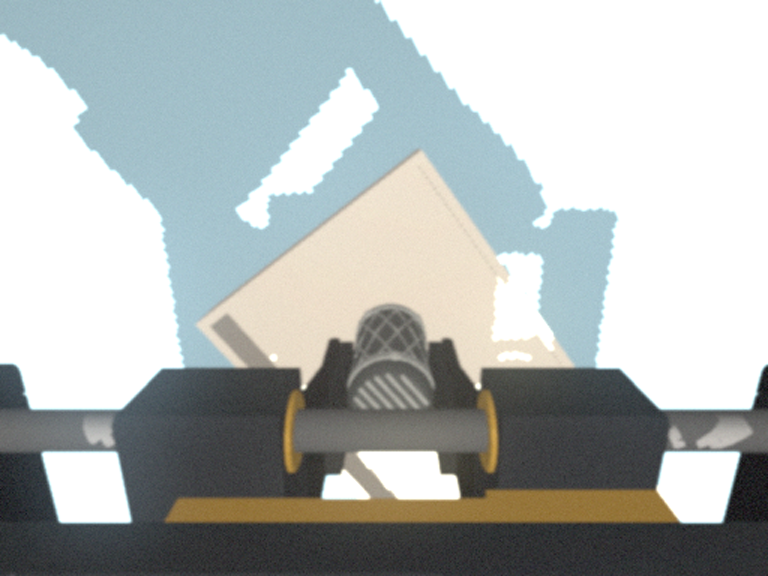

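The element is gripped (28 mm opening) and centred at column 391. Lift.

Call:
arm_command(
  commands=[
    {"translation": [0, 0, -0.3], "dr": [0, 0, 0], "jaw": 1},
    {"translation": [0, 0, -0.7], "dr": [0, 0, 0], "jaw": 1},
    {"translation": [0, 0, -0.9], "dr": [0, 0, 0], "jaw": 1},
    {"translation": [0, 0, -0.9], "dr": [0, 0, 0], "jaw": 1},
    {"translation": [0, 0, -0.9], "dr": [0, 0, 0], "jaw": 1},
    {"translation": [0, 0, -0.9], "dr": [0, 0, 0], "jaw": 1},
    {"translation": [0, 0, -0.9], "dr": [0, 0, 0], "jaw": 1},
    {"translation": [0, 0, -0.9], "dr": [0, 0, 0], "jaw": 1},
    {"translation": [0, 0, -0.7], "dr": [0, 0, 0], "jaw": 1},
    {"translation": [0, 0, -0.3], "dr": [0, 0, 0], "jaw": 1},
  ],
)

```text
time_s: 5.13
position: [0.4622, 0.2771, 0.2306]
tcp_rot: [[-0.866, 0.499, 0.005], [0.499, 0.866, 0.002], [-0.003, 0.004, -1.0]]
force: [0.3, 0.4, -0.9]
opening: 0.32
```

Call:
arm_command(
  commands=[
    {"translation": [-0.4, -0.3, 0], "dr": [0, 0, 0], "jaw": 1},
    {"translation": [-0.7, -0.6, 0], "dr": [0, 0, 0], "jaw": 1},
    {"translation": [-0.7, -0.6, 0], "dr": [0, 0, 0], "jaw": 1},
    {"translation": [-0.7, -0.6, 0], "dr": [0, 0, 0], "jaw": 1},
    {"translation": [-0.7, -0.6, 0], "dr": [0, 0, 0], "jaw": 1},
    {"translation": [-0.7, -0.6, 0], "dr": [0, 0, 0], "jaw": 1},
    {"translation": [-0.7, -0.6, 0], "dr": [0, 0, 0], "jaw": 1},
    {"translation": [-0.7, -0.6, 0], "dr": [0, 0, 0], "jaw": 1},
    {"translation": [-0.4, -0.3, 0], "dr": [0, 0, 0], "jaw": 1},
    {"translation": [0, 0, 0], "dr": [0, 0, 0], "jaw": 1},
    {"translation": [0, 0, 0], "dr": [0, 0, 0], "jaw": 1},
  ],
)

```text
time_s: 6.05
position: [0.5242, 0.1011, 0.2266]
tcp_rot: [[-0.865, 0.501, -0.002], [0.501, 0.865, 0.001], [0.002, -0.001, -1.0]]
force: [-0.1, -0.3, -0.9]
opening: 0.324
```

```bash
python3 - <<'E'
from h import *
need([.564,.004,.224]); K,T,p,d=wsnap("w5",k=1.5,g=1.5)
print(proj(K,T,[.564,.004,.162])*1.5)
E
```

```text
t 6.05 pos [0.5242 0.1011 0.2266] yaw 149.93 z [-2.3e-03  6.0e-04 -1.0e+00] F [-0.09 -0.25 -0.87] open 0.324
need units [-3.32 -2.56  0.1 ]
[271.17443893 455.80008745]
```

View pics/w5.png

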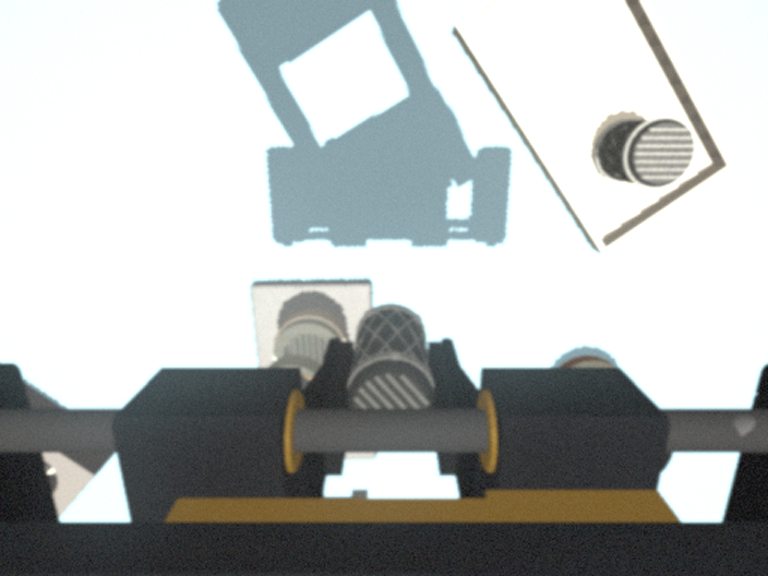

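```bash
python3 - <<'E'
from h import *
f=np.load("w5.npz"); K=f["K"]; p=f["p"]; m=camera_model("wrist")["mount"]
c=np.clip(p[:,:,::-1]*1.8,0,255).astype(np.uint8)[180:300,190:330]; k=5
c=cv2.resize(c,None,fx=k,fy=k,interpolation=cv2.INTER_CUBIC)
a=np.linspace(0,2*np.pi,60)
for dx,col in [(0,(0,0,255)),(.003,(0,255,0)),(-.003,(255,0,0))]:
    for z,r in [(.0386,.0115),(.0346,.0142),(-.0214,.0115)]:
        q=np.array([proj(K,m,[dx+r*np.cos(t),r*np.sin(t),z]) for t in a])
        cv2.polylines(c,[np.int32((q-[190,180]+.5)*k)],True,col,1)
cv2.imwrite("pics/w5b.png",c)
E
```

```text
(no output)
```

View pics/w5b.png

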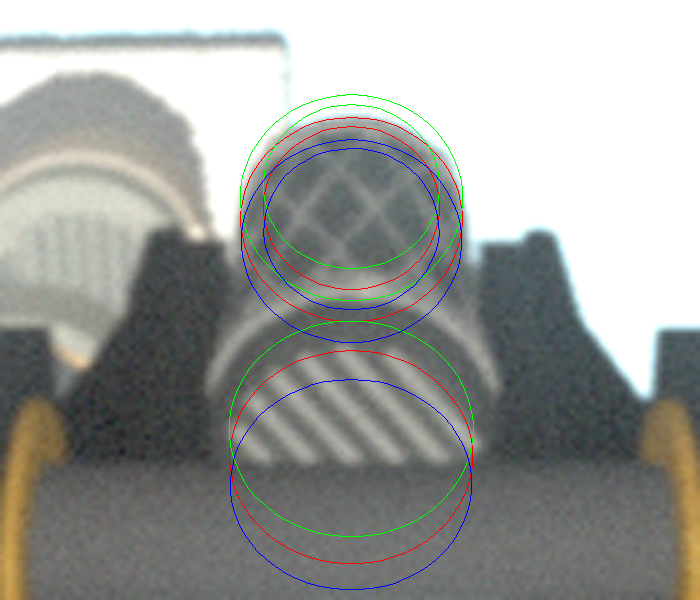

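Overlay: the element sits on the tool axis (within ~0.5 mm) and upright. I move it over the column.

Call:
arm_command(
  commands=[
    {"translation": [-0.5, -0.4, 0], "dr": [0, 0, 0], "jaw": 1},
    {"translation": [-0.7, -0.5, 0], "dr": [0, 0, 0], "jaw": 1},
    {"translation": [-0.7, -0.5, 0], "dr": [0, 0, 0], "jaw": 1},
    {"translation": [-0.7, -0.5, 0], "dr": [0, 0, 0], "jaw": 1},
    {"translation": [-0.5, -0.5, 0], "dr": [0, 0, 0], "jaw": 1},
    {"translation": [-0.2, -0.15, 0], "dr": [0, 0, 0], "jaw": 1},
    {"translation": [0, 0, 0], "dr": [0, 0, 0], "jaw": 1},
    {"translation": [0, 0, 0], "dr": [0, 0, 0], "jaw": 1},
    {"translation": [0, 0, 0], "dr": [0, 0, 0], "jaw": 1},
  ],
)

```text
time_s: 6.85
position: [0.5635, 0.0067, 0.2274]
tcp_rot: [[-0.867, 0.498, -0.001], [0.498, 0.867, 0.001], [0.001, 0.0, -1.0]]
force: [-0.5, 0.3, -0.6]
opening: 0.319
```

```bash
python3 - <<'E'
from h import *
need([.564,.004,.224]); s=read_state()
p,d=capture("scene"); np.savez("scene1.npz",p=p,d=d)
c=np.clip(p[:,:,::-1]*1.8,0,255).astype(np.uint8)
x0,y0=200,120
c=cv2.resize(c[y0:260,x0:320],None,fx=5,fy=5,interpolation=cv2.INTER_CUBIC)
K,T=cam("scene"); a=np.linspace(0,2*np.pi,60)
def circ(P,r,col):
    q=np.array([proj(K,T,[P[0]+r*np.cos(t),P[1]+r*np.sin(t),P[2]]) for t in a]); cv2.polylines(c,[np.int32((q-[x0,y0]+.5)*5)],True,col,1)
circ([.564,.004,.162],.029,(0,0,255)); circ([.564,.004,.162],.019,(0,0,255))
e=s["position"]; circ([e[0],e[1],e[2]-.0386],.0115,(0,255,0));circ([e[0],e[1],e[2]-.0346],.0142,(0,255,0))
cv2.imwrite("pics/s1.png",c)
E
```

```text
t 6.85 pos [0.5635 0.0067 0.2274] yaw 150.12 z [-1.2e-03  9.0e-04 -1.0e+00] F [-0.45  0.3  -0.59] open 0.319
need units [-0.07 -0.09  0.13]
```

View pics/s1.png

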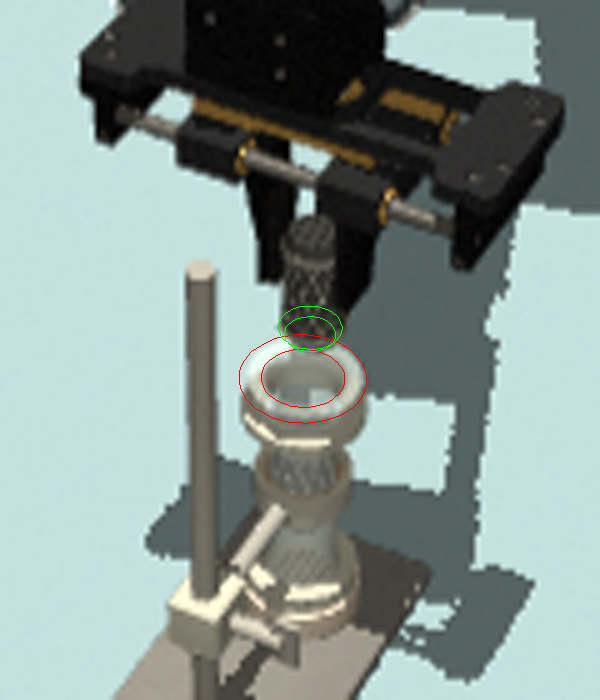

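The element hangs over the mouth about 2 mm to the side, which agrees with the state reading. I correct that and enter the funnel.

Call:
arm_command(
  commands=[
    {"translation": [-0.07, -0.09, 0], "dr": [0, 0, 0], "jaw": 1},
    {"translation": [0, 0, 0.2], "dr": [0, 0, 0], "jaw": 1},
    {"translation": [0, 0, 0.3], "dr": [0, 0, 0], "jaw": 1},
    {"translation": [0, 0, 0.3], "dr": [0, 0, 0], "jaw": 1},
    {"translation": [0, 0, 0.2], "dr": [0, 0, 0], "jaw": 1},
    {"translation": [0, 0, 0.15], "dr": [0, 0, 0], "jaw": 1},
    {"translation": [0, 0, 0.15], "dr": [0, 0, 0], "jaw": 1},
    {"translation": [0, 0, 0], "dr": [0, 0, 0], "jaw": 1},
  ],
)

```text
time_s: 7.57
position: [0.5642, 0.0024, 0.194]
tcp_rot: [[-0.866, 0.499, -0.002], [0.499, 0.866, 0.0], [0.002, -0.001, -1.0]]
force: [-0.1, 0.0, -1.4]
opening: 0.316
```

```bash
python3 - <<'E'
from h import *
need([.564,.004,.1726])
E
```

```text
t 7.57 pos [0.5642 0.0024 0.194 ] yaw 150.04 z [-1.9e-03  4.0e-04 -1.0e+00] F [-0.12  0.02 -1.43] open 0.316
need units [0.04 0.05 0.85]
```

Call:
arm_command(
  commands=[
    {"translation": [0.02, 0.03, 0.1], "dr": [0, 0, 0], "jaw": 1},
    {"translation": [0, 0, 0.1], "dr": [0, 0, 0], "jaw": 1},
    {"translation": [0, 0, 0.1], "dr": [0, 0, 0], "jaw": 1},
    {"translation": [0, 0, 0.1], "dr": [0, 0, 0], "jaw": 1},
  ],
)

```text
time_s: 7.9
position: [0.5644, 0.0032, 0.1852]
tcp_rot: [[-0.866, 0.499, -0.001], [0.499, 0.866, -0.0], [0.0, -0.0, -1.0]]
force: [-1.3, -0.3, 1.4]
opening: 0.315
```

Call:
arm_command(
  commands=[
    {"translation": [0, 0, 0.1], "dr": [0, 0, 0], "jaw": 1},
    {"translation": [0, 0, 0.1], "dr": [0, 0, 0], "jaw": 1},
    {"translation": [0, 0, 0.1], "dr": [0, 0, 0], "jaw": 1},
    {"translation": [0, 0, 0], "dr": [0, 0, 0], "jaw": 1},
  ],
)

```text
time_s: 8.23
position: [0.5642, 0.0033, 0.1767]
tcp_rot: [[-0.866, 0.499, -0.001], [0.499, 0.866, 0.0], [0.001, -0.0, -1.0]]
force: [-0.4, 0.1, -1.7]
opening: 0.312
```

```bash
python3 - <<'E'
from h import *
need([.564,.004,.1726])
p,d=capture("scene")
c=np.clip(p[:,:,::-1]*1.8,0,255).astype(np.uint8)
cv2.imwrite("pics/s2.png",cv2.resize(c[130:250,200:320],None,fx=5,fy=5,interpolation=cv2.INTER_CUBIC))
E
```

```text
t 8.23 pos [0.5642 0.0033 0.1767] yaw 150.04 z [-1.3e-03  2.0e-04 -1.0e+00] F [-0.39  0.09 -1.69] open 0.312
need units [0.02 0.02 0.16]
```

View pics/s2.png

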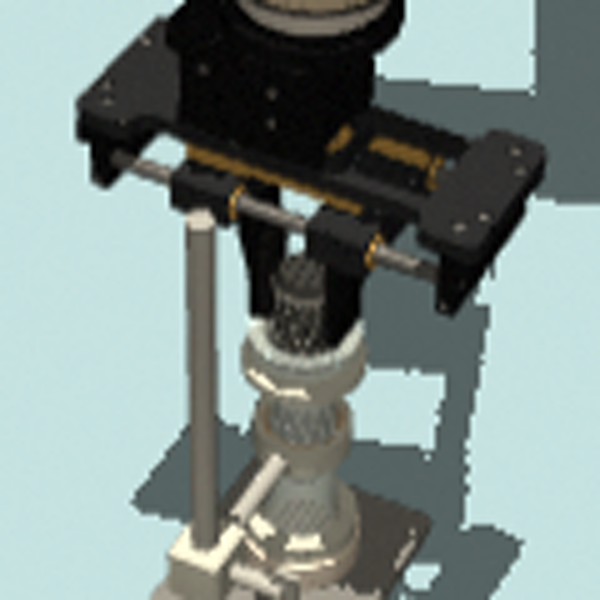

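```bash
python3 - <<'E'
from h import *
s=read_state(); K,T=wristT(s); p,d=capture("wrist"); m=camera_model("wrist")["mount"]; np.savez("w6.npz",p=p,d=d,K=K,T=T)
c=np.clip(p[:,:,::-1]*1.8,0,255).astype(np.uint8)[180:300,190:330]; k=5
c=cv2.resize(c,None,fx=k,fy=k,interpolation=cv2.INTER_CUBIC)
a=np.linspace(0,2*np.pi,60)
for z,r in [(-.0214,.0115),(-.0174,.0142)]:
        q=np.array([proj(K,m,[r*np.cos(t),r*np.sin(t),z]) for t in a])
        cv2.polylines(c,[np.int32((q-[190,180]+.5)*k)],True,(0,0,255),1)
for r in (.019,.029):
        q=np.array([proj(K,T,[.564+r*np.cos(t),.004+r*np.sin(t),.162]) for t in a])
        cv2.polylines(c,[np.int32((q-[190,180]+.5)*k)],True,(0,255,0),1)
cv2.imwrite("pics/w6b.png",c)
E
```

```text
(no output)
```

View pics/w6b.png

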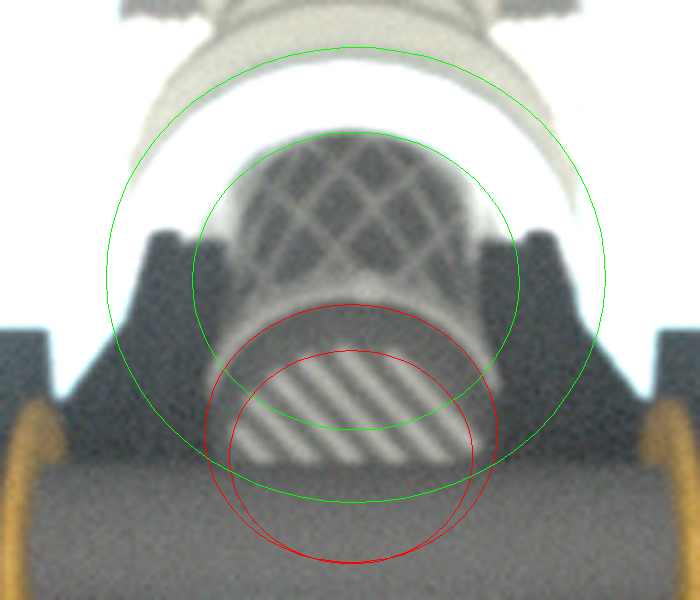

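The element is still on the tool axis with no slip in the grip, about 24 mm deep. A touch further, then release.

Call:
arm_command(
  commands=[
    {"translation": [0, 0, 0.1], "dr": [0, 0, 0], "jaw": 1},
    {"translation": [0, 0, 0], "dr": [0, 0, 0], "jaw": 1},
    {"translation": [0, 0, 0], "dr": [0, 0, 0], "jaw": 1},
    {"translation": [0, 0, 0], "dr": [0, 0, 0], "jaw": 0},
    {"translation": [0, 0, 0], "dr": [0, 0, 0], "jaw": 0},
    {"translation": [0, 0, 0], "dr": [0, 0, 0], "jaw": 0},
    {"translation": [0, 0, 0], "dr": [0, 0, 0], "jaw": 0},
    {"translation": [0, 0, 0], "dr": [0, 0, 0], "jaw": 0},
    {"translation": [0, 0, 0], "dr": [0, 0, 0], "jaw": 0},
    {"translation": [0, 0, 0], "dr": [0, 0, 0], "jaw": 0},
  ],
)

```text
time_s: 9.17
position: [0.5649, 0.0032, 0.1752]
tcp_rot: [[-0.866, 0.499, 0.001], [0.499, 0.866, -0.0], [-0.001, 0.0, -1.0]]
force: [0.0, -0.5, 0.5]
opening: 0.765
```

Call:
arm_command(
  commands=[
    {"translation": [0, 0, 0], "dr": [0, 0, 0], "jaw": 0},
    {"translation": [0, 0, -0.4], "dr": [0, 0, 0], "jaw": 0},
    {"translation": [0, 0, -0.8], "dr": [0, 0, 0], "jaw": 0},
    {"translation": [0, 0, -0.9], "dr": [0, 0, 0], "jaw": 0},
    {"translation": [0, 0, -0.9], "dr": [0, 0, 0], "jaw": 0},
    {"translation": [0, 0, -0.9], "dr": [0, 0, 0], "jaw": 0},
    {"translation": [0, 0, -0.9], "dr": [0, 0, 0], "jaw": 0},
    {"translation": [0, 0, -0.9], "dr": [0, 0, 0], "jaw": 0},
    {"translation": [0, 0, -0.5], "dr": [0, 0, 0], "jaw": 0},
    {"translation": [0, 0, 0], "dr": [0, 0, 0], "jaw": 0},
  ],
)

```text
time_s: 10.0
position: [0.5665, 0.003, 0.3344]
tcp_rot: [[-0.866, 0.499, 0.008], [0.499, 0.866, -0.002], [-0.008, 0.003, -1.0]]
force: [0.4, -1.1, 0.8]
opening: 0.997
```

```bash
python3 - <<'E'
from h import *
need([.539,-.265,.32]); K,T,p,d=wsnap("w7",k=1.5,g=1.5)
print(1.5*proj(K,T,[.564,.004,.162]),1.5*proj(K,T,[.564,.004,.194]))
p,d=capture("scene")
c=np.clip(p[:,:,::-1]*1.8,0,255).astype(np.uint8)
cv2.imwrite("pics/s3.png",cv2.resize(c[130:250,200:320],None,fx=5,fy=5,interpolation=cv2.INTER_CUBIC))
E
```

```text
t 10.0 pos [0.5665 0.003  0.3344] yaw 150.05 z [ 0.0082 -0.0016 -1.    ] F [ 0.44 -1.05  0.82] open 0.997
need units [-4.39 -9.84  0.58]
[388.63337647 251.34390953] [388.63708048 263.45629357]
```

View pics/w7.png

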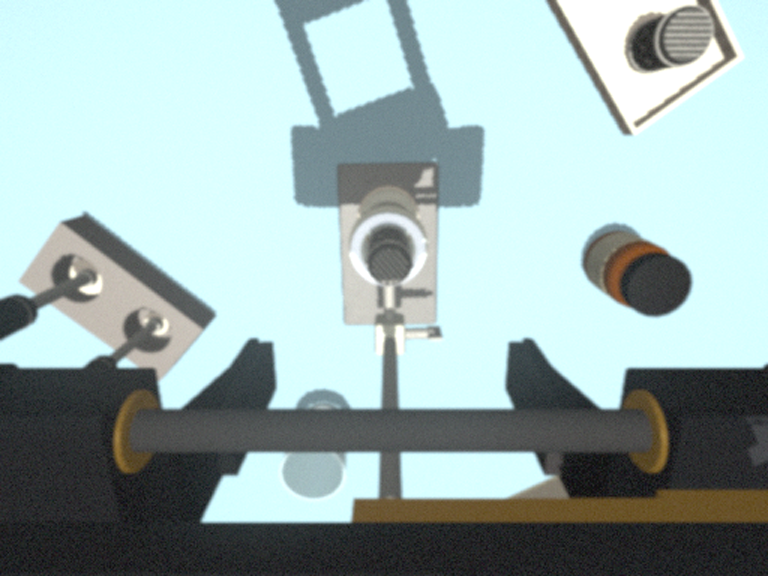

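View pics/s3.png

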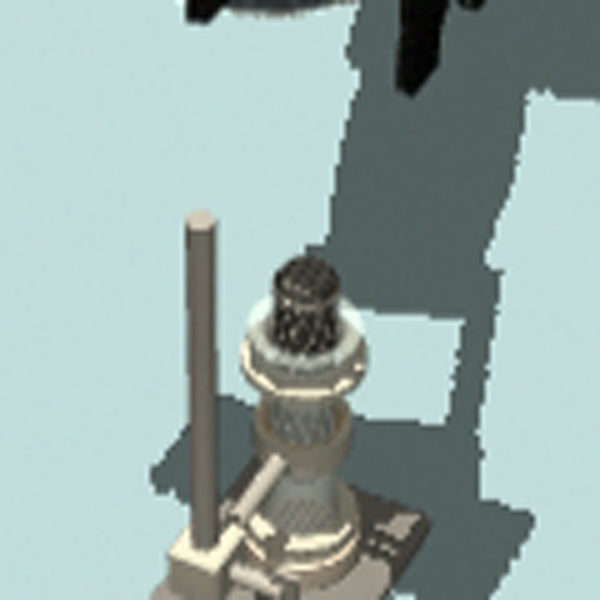

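The new element stands upright in the mouth, top disc at (390,262) in the wrist view. Next, the slim rod.

Call:
arm_command(
  commands=[
    {"translation": [-0.2, -0.4, 0], "dr": [0, 0, 0], "jaw": 0},
    {"translation": [-0.38, -0.85, 0], "dr": [0, 0, 0], "jaw": 0},
    {"translation": [-0.38, -0.85, 0], "dr": [0, 0, 0], "jaw": 0},
    {"translation": [-0.38, -0.85, 0], "dr": [0, 0, 0], "jaw": 0},
    {"translation": [-0.38, -0.85, 0], "dr": [0, 0, 0], "jaw": 0},
    {"translation": [-0.38, -0.85, 0], "dr": [0, 0, 0], "jaw": 0},
    {"translation": [-0.38, -0.85, 0], "dr": [0, 0, 0], "jaw": 0},
    {"translation": [-0.38, -0.85, 0], "dr": [0, 0, 0], "jaw": 0},
    {"translation": [-0.38, -0.85, 0], "dr": [0, 0, 0], "jaw": 0},
    {"translation": [-0.38, -0.85, 0], "dr": [0, 0, 0], "jaw": 0},
    {"translation": [-0.38, -0.85, 0], "dr": [0, 0, 0], "jaw": 0},
    {"translation": [-0.38, -0.85, 0], "dr": [0, 0, 0], "jaw": 0},
  ],
)

```text
time_s: 11.1
position: [0.5365, -0.2642, 0.3282]
tcp_rot: [[-0.866, 0.5, -0.003], [0.5, 0.866, 0.002], [0.004, 0.0, -1.0]]
force: [0.1, 0.1, -0.0]
opening: 1.004
```

Call:
arm_command(
  commands=[
    {"translation": [-0.1, -0.2, 0.5], "dr": [0, 0, 0], "jaw": 0},
    {"translation": [0, 0, 0.8], "dr": [0, 0, 0], "jaw": 0},
    {"translation": [0, 0, 0.8], "dr": [0, 0, 0], "jaw": 0},
    {"translation": [0, 0, 0.6], "dr": [0, 0, 0], "jaw": 0},
    {"translation": [0, 0, 0], "dr": [0, 0, 0], "jaw": 0},
    {"translation": [0, 0, 0], "dr": [0, 0, 0], "jaw": 0},
    {"translation": [0, 0, 0], "dr": [0, 0, 0], "jaw": 0},
  ],
)

```text
time_s: 11.68
position: [0.5375, -0.2688, 0.2626]
tcp_rot: [[-0.866, 0.5, -0.0], [0.5, 0.866, -0.0], [0.0, -0.0, -1.0]]
force: [0.5, 0.1, -0.2]
opening: 0.997
```

```bash
python3 - <<'E'
from h import *
need([.539,-.265,.135]); K,T,p,d=wsnap("w8",k=1.5,g=1.8)
print(1.5*proj(K,T,[.539,-.265,.173]))
E
```

```text
t 11.68 pos [ 0.5375 -0.2688  0.2626] yaw 150.03 z [-1.e-04 -1.e-04 -1.e+00] F [ 0.53  0.07 -0.2 ] open 0.997
need units [0.02 0.16 5.11]
[397.20162499 293.49976066]
```

View pics/w8.png

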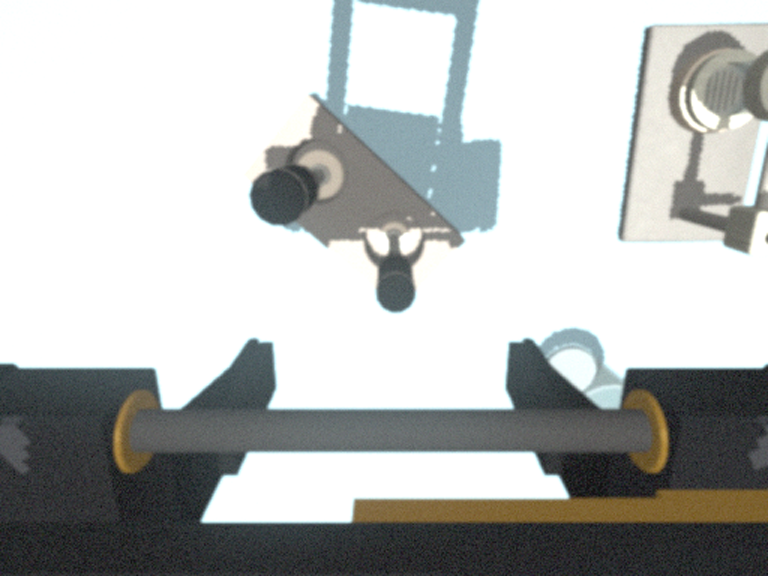

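The slim rod's top is at (396,293), on the prediction. Descend and grip.

Call:
arm_command(
  commands=[
    {"translation": [0, 0.15, 0.2], "dr": [0, 0, 0], "jaw": 0},
    {"translation": [0, 0, 0.5], "dr": [0, 0, 0], "jaw": 0},
    {"translation": [0, 0, 0.7], "dr": [0, 0, 0], "jaw": 0},
    {"translation": [0, 0, 0.7], "dr": [0, 0, 0], "jaw": 0},
    {"translation": [0, 0, 0.7], "dr": [0, 0, 0], "jaw": 0},
    {"translation": [0, 0, 0.7], "dr": [0, 0, 0], "jaw": 0},
    {"translation": [0, 0, 0.7], "dr": [0, 0, 0], "jaw": 0},
    {"translation": [0, 0, 0.5], "dr": [0, 0, 0], "jaw": 0},
    {"translation": [0, 0, 0.3], "dr": [0, 0, 0], "jaw": 0},
    {"translation": [0, 0, 0.1], "dr": [0, 0, 0], "jaw": 0},
    {"translation": [0, 0, 0], "dr": [0, 0, 0], "jaw": 0},
    {"translation": [0, 0, 0], "dr": [0, 0, 0], "jaw": 0},
  ],
)

```text
time_s: 12.73
position: [0.54, -0.2653, 0.1359]
tcp_rot: [[-0.866, 0.499, 0.001], [0.499, 0.866, -0.001], [-0.002, -0.0, -1.0]]
force: [-0.8, -0.4, 0.4]
opening: 1.0
```

```bash
python3 - <<'E'
from h import *
need([.539,-.265,.135]); K,T,p,d=wsnap("w9",k=1.5,g=1.8)
E
```

```text
t 12.73 pos [ 0.54   -0.2653  0.1359] yaw 150.05 z [ 0.0014 -0.0011 -1.    ] F [-0.77 -0.4   0.4 ] open 1.0
need units [ 0.04 -0.01  0.04]
```

View pics/w9.png

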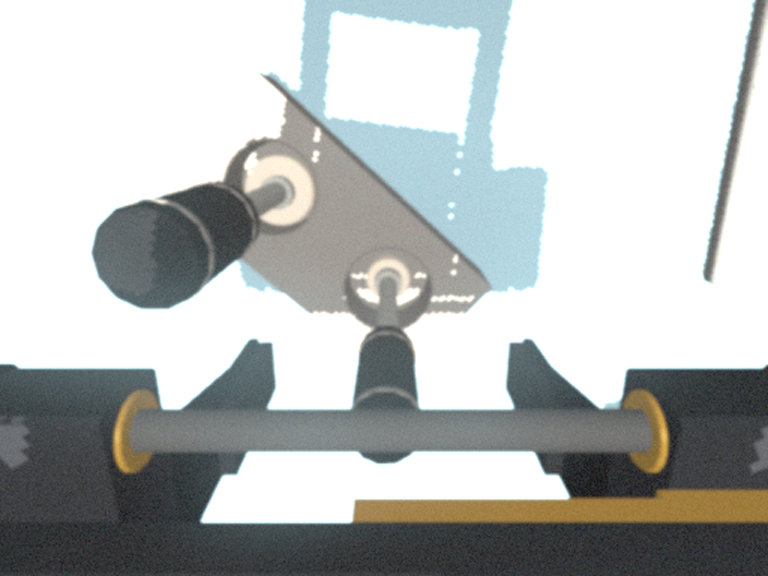

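Call:
arm_command(
  commands=[
    {"translation": [0, 0, 0], "dr": [0, 0, 0], "jaw": 1},
    {"translation": [0, 0, 0], "dr": [0, 0, 0], "jaw": 1},
    {"translation": [0, 0, 0], "dr": [0, 0, 0], "jaw": 1},
    {"translation": [0, 0, 0], "dr": [0, 0, 0], "jaw": 1},
    {"translation": [0, 0, 0], "dr": [0, 0, 0], "jaw": 1},
    {"translation": [0, 0, 0], "dr": [0, 0, 0], "jaw": 1},
    {"translation": [0, 0, 0], "dr": [0, 0, 0], "jaw": 1},
    {"translation": [0, 0, 0], "dr": [0, 0, 0], "jaw": 1},
    {"translation": [0, 0, 0], "dr": [0, 0, 0], "jaw": 1},
    {"translation": [0, 0, 0], "dr": [0, 0, 0], "jaw": 1},
    {"translation": [0, 0, 0], "dr": [0, 0, 0], "jaw": 1},
    {"translation": [0, 0, 0], "dr": [0, 0, 0], "jaw": 1},
  ],
)

```text
time_s: 13.78
position: [0.5394, -0.265, 0.135]
tcp_rot: [[-0.866, 0.499, -0.0], [0.499, 0.866, 0.0], [0.0, -0.0, -1.0]]
force: [0.4, 1.5, 0.2]
opening: 0.242
```

Call:
arm_command(
  commands=[
    {"translation": [0, 0, 0], "dr": [0, 0, 0], "jaw": 1},
    {"translation": [0, 0, 0], "dr": [0, 0, 0], "jaw": 1},
    {"translation": [0, 0, 0], "dr": [0, 0, 0], "jaw": 1},
  ],
)

```text
time_s: 14.03
position: [0.5393, -0.265, 0.135]
tcp_rot: [[-0.866, 0.499, -0.0], [0.499, 0.866, 0.0], [0.0, -0.0, -1.0]]
force: [-0.2, -0.0, -1.5]
opening: 0.24
```

```bash
python3 - <<'E'
from h import *
need([.539,-.265,.135]); K,T,p,d=wsnap("w10",k=1.5,g=1.8)
E
```

```text
t 14.03 pos [ 0.5393 -0.265   0.135 ] yaw 150.04 z [-1.e-04  1.e-04 -1.e+00] F [-0.22 -0.01 -1.48] open 0.24
need units [ 0.01 -0.01 -0.  ]
```

View pics/w10.png

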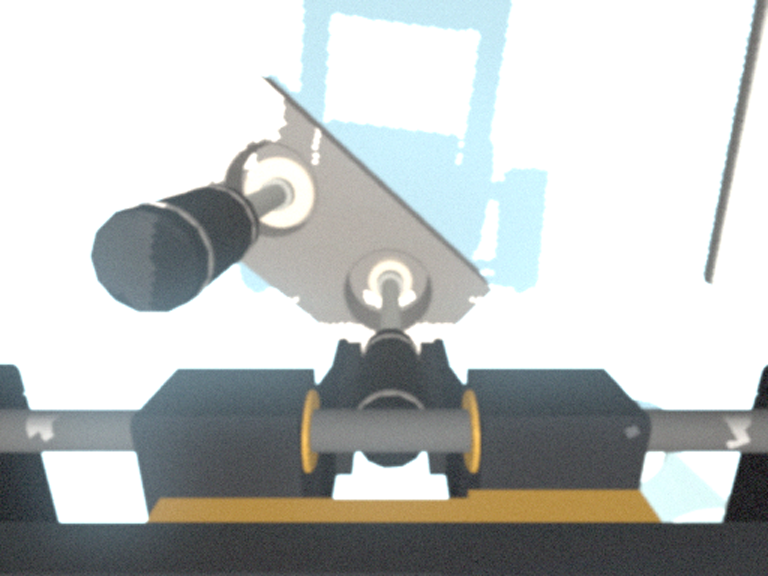

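The rod is held (21 mm opening). Lift straight up.

Call:
arm_command(
  commands=[
    {"translation": [0, 0, -0.3], "dr": [0, 0, 0], "jaw": 1},
    {"translation": [0, 0, -0.6], "dr": [0, 0, 0], "jaw": 1},
    {"translation": [0, 0, -0.8], "dr": [0, 0, 0], "jaw": 1},
    {"translation": [0, 0, -0.9], "dr": [0, 0, 0], "jaw": 1},
    {"translation": [0, 0, -0.9], "dr": [0, 0, 0], "jaw": 1},
    {"translation": [0, 0, -0.9], "dr": [0, 0, 0], "jaw": 1},
    {"translation": [0, 0, -0.9], "dr": [0, 0, 0], "jaw": 1},
    {"translation": [0, 0, -0.9], "dr": [0, 0, 0], "jaw": 1},
    {"translation": [0, 0, -0.9], "dr": [0, 0, 0], "jaw": 1},
    {"translation": [0, 0, -0.8], "dr": [0, 0, 0], "jaw": 1},
    {"translation": [0, 0, -0.4], "dr": [0, 0, 0], "jaw": 1},
    {"translation": [0, 0, -0.2], "dr": [0, 0, 0], "jaw": 1},
  ],
)

```text
time_s: 15.08
position: [0.5398, -0.2652, 0.3497]
tcp_rot: [[-0.866, 0.499, 0.003], [0.499, 0.866, -0.002], [-0.003, -0.0, -1.0]]
force: [-0.3, -0.8, -1.6]
opening: 0.246
```

Call:
arm_command(
  commands=[
    {"translation": [0.4, 0.2, 0], "dr": [0, 0, 0], "jaw": 1},
    {"translation": [0.7, 0.4, 0], "dr": [0, 0, 0], "jaw": 1},
    {"translation": [0.7, 0.6, 0], "dr": [0, 0, 0], "jaw": 1},
    {"translation": [0.7, 0.7, 0], "dr": [0, 0, 0], "jaw": 1},
    {"translation": [0.7, 0.8, 0], "dr": [0, 0, 0], "jaw": 1},
    {"translation": [0.6, 0.8, 0], "dr": [0, 0, 0], "jaw": 1},
    {"translation": [0.4, 0.8, 0], "dr": [0, 0, 0], "jaw": 1},
    {"translation": [0.1, 0.9, 0], "dr": [0, 0, 0], "jaw": 1},
    {"translation": [0, 0.9, 0], "dr": [0, 0, 0], "jaw": 1},
    {"translation": [0, 0.9, 0], "dr": [0, 0, 0], "jaw": 1},
    {"translation": [0, 0.7, 0], "dr": [0, 0, 0], "jaw": 1},
    {"translation": [0, 0.6, 0], "dr": [0, 0, 0], "jaw": 1},
  ],
)

```text
time_s: 16.08
position: [0.5485, -0.0293, 0.3456]
tcp_rot: [[-0.867, 0.498, -0.004], [0.498, 0.867, 0.002], [0.004, -0.001, -1.0]]
force: [-0.4, -0.7, -1.4]
opening: 0.25
```

```bash
python3 - <<'E'
from h import *
need([.5645,.0035,.345])
E
```

```text
t 16.08 pos [ 0.5485 -0.0293  0.3456] yaw 150.11 z [-0.0042  0.0016 -1.    ] F [-0.44 -0.65 -1.37] open 0.25
need units [0.1  1.46 0.02]
```

Call:
arm_command(
  commands=[
    {"translation": [0.1, 0.5, 0], "dr": [0, 0, 0], "jaw": 1},
    {"translation": [0, 0.4, 0], "dr": [0, 0, 0], "jaw": 1},
    {"translation": [0, 0.2, 0], "dr": [0, 0, 0], "jaw": 1},
    {"translation": [0, 0, 0], "dr": [0, 0, 0], "jaw": 1},
    {"translation": [0, 0, 0], "dr": [0, 0, 0], "jaw": 1},
    {"translation": [0, 0, 0], "dr": [0, 0, 0], "jaw": 1},
  ],
)

```text
time_s: 16.58
position: [0.5611, -0.007, 0.3475]
tcp_rot: [[-0.866, 0.5, -0.001], [0.5, 0.866, -0.0], [0.0, -0.001, -1.0]]
force: [0.4, 0.1, -1.7]
opening: 0.247
```

```bash
python3 - <<'E'
from h import *
need([.5645,.0035,.345]); K,T,p,d=wsnap("w11",k=1.5,g=1.5)
p,d=capture("scene")
c=np.clip(p[:,:,::-1]*1.8,0,255).astype(np.uint8)
cv2.imwrite("pics/s4.png",cv2.resize(c[90:240,200:320],None,fx=4,fy=4,interpolation=cv2.INTER_CUBIC))
E
```

```text
t 16.58 pos [ 0.5611 -0.007   0.3475] yaw 150.0 z [-5.e-04 -4.e-04 -1.e+00] F [ 0.41  0.08 -1.67] open 0.247
need units [0.09 0.43 0.1 ]
```

View pics/w11.png

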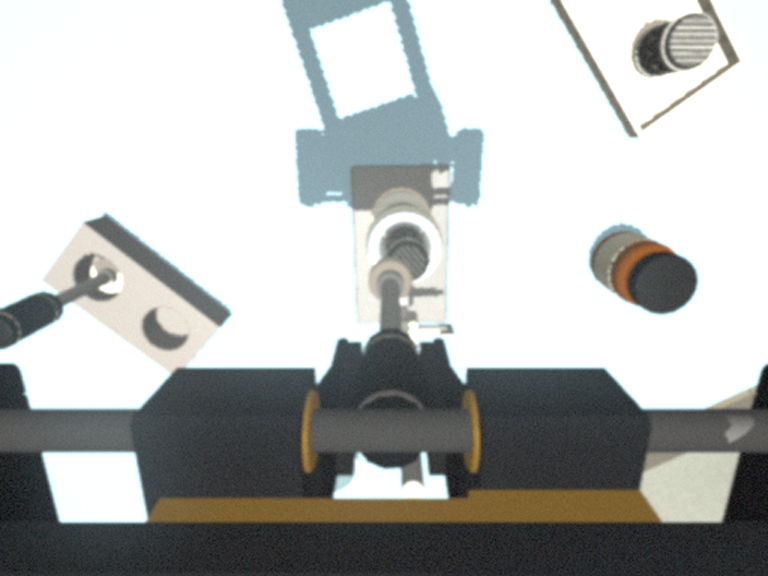

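View pics/s4.png

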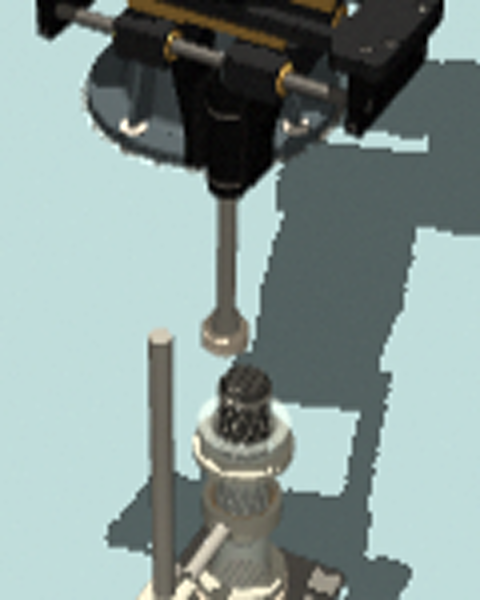

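The rod hangs straight, about 11 mm short of the axis along tool y. Correct and lower to just above the element.

Call:
arm_command(
  commands=[
    {"translation": [0.04, 0.22, 0], "dr": [0, 0, 0], "jaw": 1},
    {"translation": [0.05, 0.21, 0], "dr": [0, 0, 0], "jaw": 1},
    {"translation": [0, 0, 0.2], "dr": [0, 0, 0], "jaw": 1},
    {"translation": [0, 0, 0.3], "dr": [0, 0, 0], "jaw": 1},
    {"translation": [0, 0, 0.2], "dr": [0, 0, 0], "jaw": 1},
    {"translation": [0, 0, 0], "dr": [0, 0, 0], "jaw": 1},
    {"translation": [0, 0, 0], "dr": [0, 0, 0], "jaw": 1},
  ],
)

```text
time_s: 17.27
position: [0.5644, 0.004, 0.3292]
tcp_rot: [[-0.866, 0.499, -0.002], [0.499, 0.866, 0.0], [0.002, -0.001, -1.0]]
force: [0.6, 0.6, -1.6]
opening: 0.244
```

```bash
python3 - <<'E'
from h import *
need([.5645,.0035,.277]); K,T,p,d=wsnap("w12",crop=(200,90,340,240),k=4,g=1.3)
p,d=capture("scene")
c=np.clip(p[:,:,::-1]*1.8,0,255).astype(np.uint8)
cv2.imwrite("pics/s5.png",cv2.resize(c[90:240,200:320],None,fx=4,fy=4,interpolation=cv2.INTER_CUBIC))
E
```

```text
t 17.27 pos [0.5644 0.004  0.3292] yaw 150.04 z [-1.9e-03  3.0e-04 -1.0e+00] F [ 0.55  0.61 -1.64] open 0.244
need units [-0.02 -0.01  2.09]
```

View pics/w12.png

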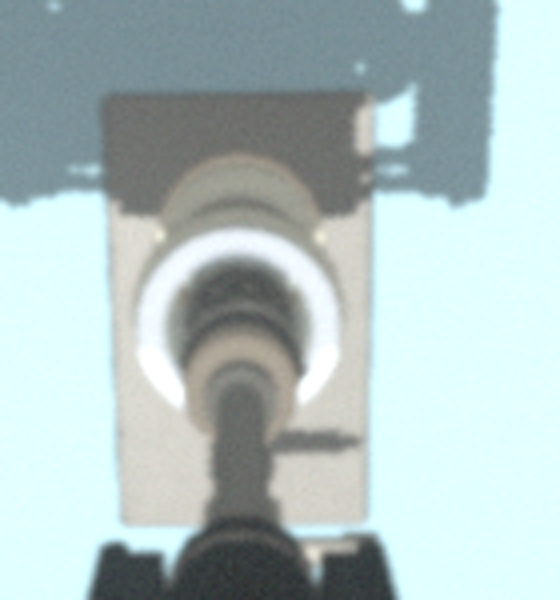

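View pics/s5.png

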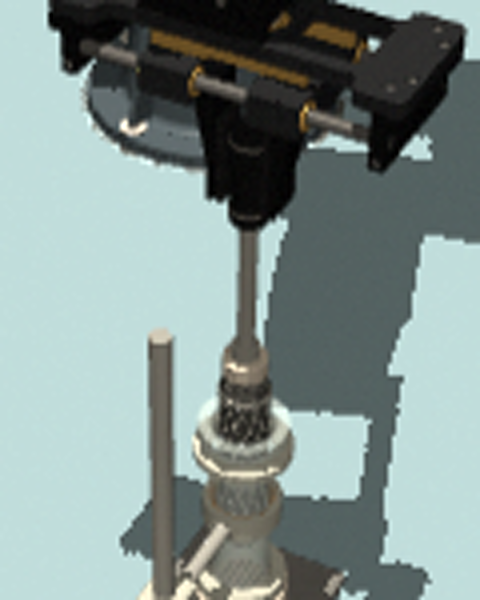

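The foot sits centred on the element in both views. Press down in small steps.

Call:
arm_command(
  commands=[
    {"translation": [0, 0, 0.1], "dr": [0, 0, 0], "jaw": 1},
    {"translation": [0, 0, 0.1], "dr": [0, 0, 0], "jaw": 1},
    {"translation": [0, 0, 0.1], "dr": [0, 0, 0], "jaw": 1},
    {"translation": [0, 0, 0.1], "dr": [0, 0, 0], "jaw": 1},
    {"translation": [0, 0, 0.1], "dr": [0, 0, 0], "jaw": 1},
    {"translation": [0, 0, 0.1], "dr": [0, 0, 0], "jaw": 1},
  ],
)

```text
time_s: 17.87
position: [0.5648, 0.004, 0.3153]
tcp_rot: [[-0.866, 0.499, 0.0], [0.499, 0.866, -0.0], [-0.0, -0.0, -1.0]]
force: [-1.4, 0.2, 2.8]
opening: 0.242
```

Call:
arm_command(
  commands=[
    {"translation": [0, 0, 0.1], "dr": [0, 0, 0], "jaw": 1},
    {"translation": [0, 0, 0.1], "dr": [0, 0, 0], "jaw": 1},
    {"translation": [0, 0, 0.1], "dr": [0, 0, 0], "jaw": 1},
    {"translation": [0, 0, 0.1], "dr": [0, 0, 0], "jaw": 1},
    {"translation": [0, 0, 0.1], "dr": [0, 0, 0], "jaw": 1},
    {"translation": [0, 0, 0.1], "dr": [0, 0, 0], "jaw": 1},
  ],
)

```text
time_s: 18.37
position: [0.5648, 0.004, 0.2999]
tcp_rot: [[-0.866, 0.499, -0.0], [0.499, 0.866, -0.0], [0.0, -0.0, -1.0]]
force: [-1.9, -0.5, 4.3]
opening: 0.251
```

```bash
python3 - <<'E'
from h import *
need([.5645,.0035,.277]); 
p,d=capture("scene")
c=np.clip(p[:,:,::-1]*1.8,0,255).astype(np.uint8)
cv2.imwrite("pics/s6.png",cv2.resize(c[90:240,200:320],None,fx=4,fy=4,interpolation=cv2.INTER_CUBIC))
E
```

```text
t 18.37 pos [0.5648 0.004  0.2999] yaw 150.04 z [-2.e-04 -1.e-04 -1.e+00] F [-1.93 -0.5   4.34] open 0.251
need units [-0.   -0.02  0.92]
```

View pics/s6.png

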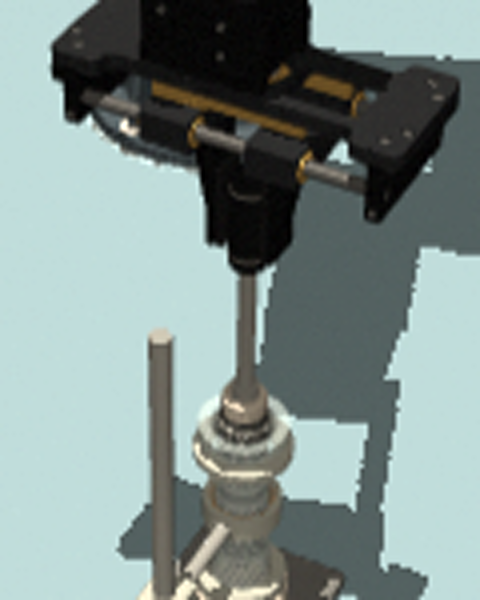

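Call:
arm_command(
  commands=[
    {"translation": [0, 0, 0.08], "dr": [0, 0, 0], "jaw": 1},
    {"translation": [0, 0, 0.08], "dr": [0, 0, 0], "jaw": 1},
    {"translation": [0, 0, 0.08], "dr": [0, 0, 0], "jaw": 1},
    {"translation": [0, 0, 0.08], "dr": [0, 0, 0], "jaw": 1},
    {"translation": [0, 0, 0.08], "dr": [0, 0, 0], "jaw": 1},
    {"translation": [0, 0, 0.08], "dr": [0, 0, 0], "jaw": 1},
  ],
)

```text
time_s: 18.92
position: [0.5648, 0.004, 0.2881]
tcp_rot: [[-0.866, 0.499, -0.0], [0.499, 0.866, -0.0], [0.0, -0.0, -1.0]]
force: [-2.8, 0.4, 3.9]
opening: 0.251
```

Call:
arm_command(
  commands=[
    {"translation": [0, 0, 0.08], "dr": [0, 0, 0], "jaw": 1},
    {"translation": [0, 0, 0.08], "dr": [0, 0, 0], "jaw": 1},
    {"translation": [0, 0, 0.08], "dr": [0, 0, 0], "jaw": 1},
    {"translation": [0, 0, 0.08], "dr": [0, 0, 0], "jaw": 1},
  ],
)

```text
time_s: 19.25
position: [0.5648, 0.004, 0.28]
tcp_rot: [[-0.866, 0.499, -0.0], [0.499, 0.866, 0.0], [0.0, -0.0, -1.0]]
force: [-2.0, -0.1, 4.9]
opening: 0.243
```

```bash
python3 - <<'E'
from h import *
need([.5645,.0035,.277]); 
p,d=capture("scene")
c=np.clip(p[:,:,::-1]*1.8,0,255).astype(np.uint8)
cv2.imwrite("pics/s7.png",cv2.resize(c[90:240,200:320],None,fx=4,fy=4,interpolation=cv2.INTER_CUBIC))
E
```

```text
t 19.25 pos [0.5648 0.004  0.28  ] yaw 150.04 z [-1.e-04  0.e+00 -1.e+00] F [-2.02 -0.1   4.88] open 0.243
need units [-0.   -0.02  0.12]
```

View pics/s7.png

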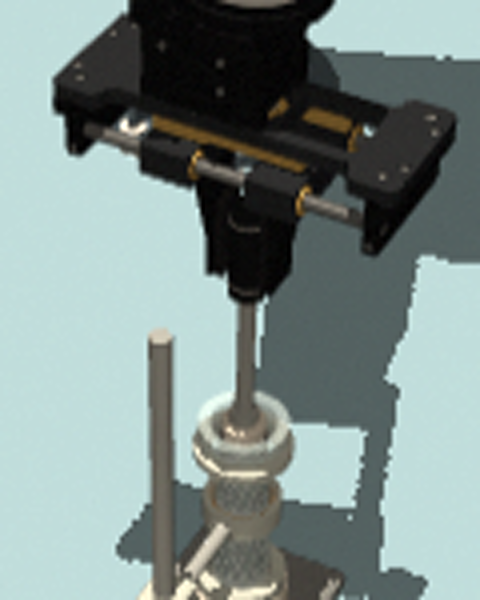

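Call:
arm_command(
  commands=[
    {"translation": [0, 0, 0.06], "dr": [0, 0, 0], "jaw": 1},
    {"translation": [0, 0, 0.06], "dr": [0, 0, 0], "jaw": 1},
    {"translation": [0, 0, 0.06], "dr": [0, 0, 0], "jaw": 1},
  ],
)

```text
time_s: 19.55
position: [0.5654, 0.0038, 0.2767]
tcp_rot: [[-0.866, 0.499, 0.002], [0.499, 0.866, -0.001], [-0.002, 0.0, -1.0]]
force: [-4.8, -0.3, 17.2]
opening: 0.247
```

Call:
arm_command(
  commands=[
    {"translation": [0, 0, 0.06], "dr": [0, 0, 0], "jaw": 1},
    {"translation": [0, 0, 0.06], "dr": [0, 0, 0], "jaw": 1},
  ],
)

```text
time_s: 19.72
position: [0.5666, 0.0032, 0.2766]
tcp_rot: [[-0.866, 0.499, 0.006], [0.499, 0.866, -0.002], [-0.006, 0.001, -1.0]]
force: [-5.3, -0.5, 26.4]
opening: 0.249
```

Call:
arm_command(
  commands=[
    {"translation": [0, 0, 0.06], "dr": [0, 0, 0], "jaw": 1},
    {"translation": [0, 0, 0.06], "dr": [0, 0, 0], "jaw": 1},
  ],
)

```text
time_s: 19.88
position: [0.5687, 0.0022, 0.2763]
tcp_rot: [[-0.867, 0.499, 0.012], [0.499, 0.867, -0.005], [-0.013, 0.002, -1.0]]
force: [-6.2, -1.8, 35.7]
opening: 0.24
```

Bottomed out: the foot stops at z ≈ 0.150, as it should, and the force rises to 36 N. I ease off and look.

Call:
arm_command(
  commands=[
    {"translation": [0, 0, -0.12], "dr": [0, 0, 0], "jaw": 1},
    {"translation": [0, 0, -0.1], "dr": [0, 0, 0], "jaw": 1},
    {"translation": [0, 0, 0], "dr": [0, 0, 0], "jaw": 1},
  ],
)

```text
time_s: 20.13
position: [0.5669, 0.0033, 0.2766]
tcp_rot: [[-0.866, 0.499, 0.006], [0.499, 0.866, -0.002], [-0.006, 0.002, -1.0]]
force: [-0.1, -1.0, 9.3]
opening: 0.242
```

```bash
python3 - <<'E'
from h import *
need([.5645,.0035,.277]); 
p,d=capture("scene")
c=np.clip(p[:,:,::-1]*1.8,0,255).astype(np.uint8)
cv2.imwrite("pics/s8.png",cv2.resize(c[130:250,200:320],None,fx=5,fy=5,interpolation=cv2.INTER_CUBIC))
E
```

```text
t 20.13 pos [0.5669 0.0033 0.2766] yaw 150.03 z [ 0.006  -0.0016 -1.    ] F [-0.08 -0.96  9.29] open 0.242
need units [ 0.09 -0.04 -0.02]
```

View pics/s8.png

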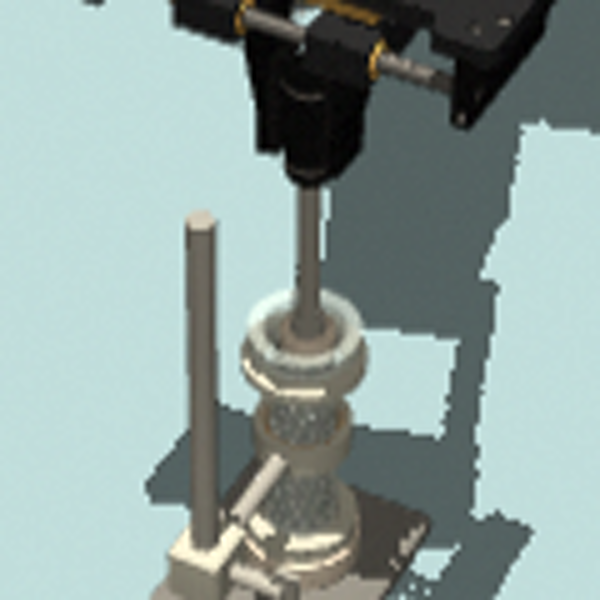

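Foot is deep in the mouth, both elements are down. Withdraw straight up.

Call:
arm_command(
  commands=[
    {"translation": [0, 0, -0.15], "dr": [0, 0, 0], "jaw": 1},
    {"translation": [0, 0, -0.2], "dr": [0, 0, 0], "jaw": 1},
    {"translation": [0, 0, -0.3], "dr": [0, 0, 0], "jaw": 1},
    {"translation": [0, 0, -0.5], "dr": [0, 0, 0], "jaw": 1},
    {"translation": [0, 0, -0.6], "dr": [0, 0, 0], "jaw": 1},
    {"translation": [0, 0, -0.6], "dr": [0, 0, 0], "jaw": 1},
    {"translation": [0, 0, -0.4], "dr": [0, 0, 0], "jaw": 1},
    {"translation": [0, 0, -0.2], "dr": [0, 0, 0], "jaw": 1},
    {"translation": [0, 0, 0], "dr": [0, 0, 0], "jaw": 1},
  ],
)

```text
time_s: 20.93
position: [0.5653, 0.0041, 0.3498]
tcp_rot: [[-0.866, 0.499, 0.002], [0.499, 0.866, 0.0], [-0.002, 0.001, -1.0]]
force: [-0.4, -1.1, -0.8]
opening: 0.247
```

```bash
python3 - <<'E'
from h import *
need([.5393,-.265,.345]); K,T,p,d=wsnap("w13",k=1.5,g=1.5)
p,d=capture("scene")
c=np.clip(p[:,:,::-1]*1.8,0,255).astype(np.uint8)
cv2.imwrite("pics/s9.png",cv2.resize(c[110:240,200:320],None,fx=5,fy=5,interpolation=cv2.INTER_CUBIC))
E
```

```text
t 20.93 pos [0.5653 0.0041 0.3498] yaw 150.05 z [ 0.0018  0.     -1.    ] F [-0.43 -1.13 -0.8 ] open 0.247
need units [-4.47 -9.85  0.19]
```

View pics/w13.png

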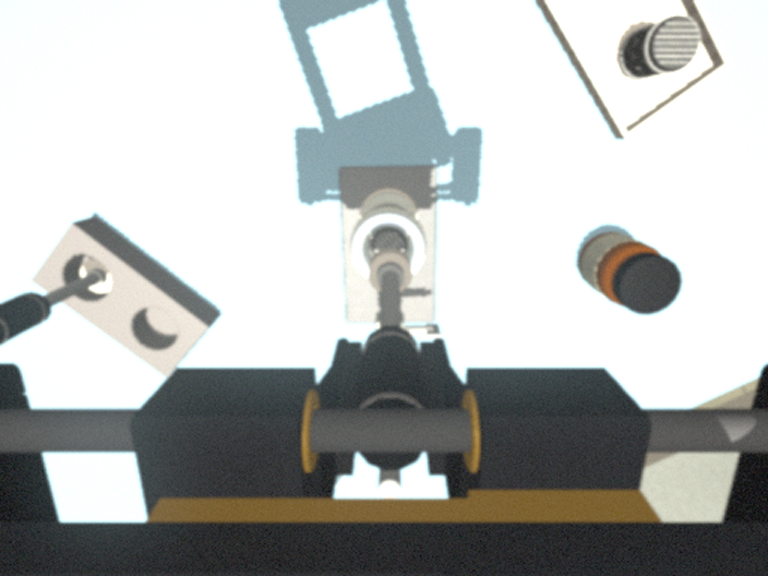

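View pics/s9.png

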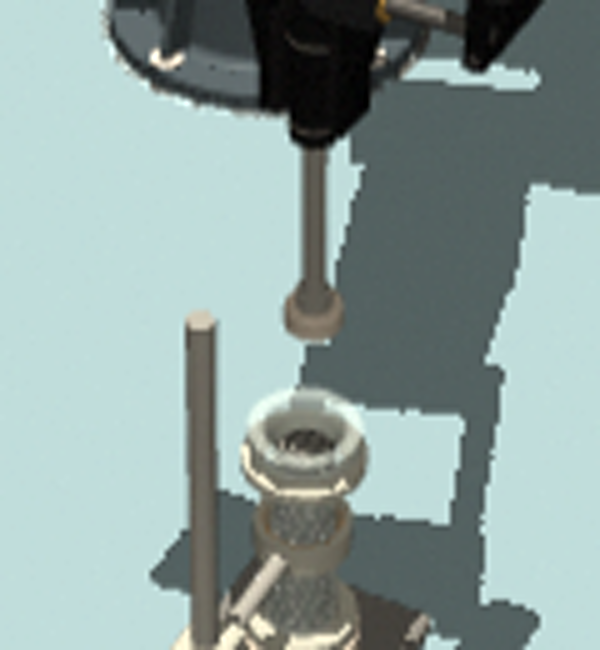

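The upper element's top is visible just inside the mouth, nothing stuck to the rod, and the rod is still straight in the grip. I return it to its hole by the mirror of the earlier path.

Call:
arm_command(
  commands=[
    {"translation": [0, -0.5, 0], "dr": [0, 0, 0], "jaw": 1},
    {"translation": [0, -0.8, 0], "dr": [0, 0, 0], "jaw": 1},
    {"translation": [0, -0.9, 0], "dr": [0, 0, 0], "jaw": 1},
    {"translation": [0, -0.9, 0], "dr": [0, 0, 0], "jaw": 1},
    {"translation": [-0.3, -0.9, 0], "dr": [0, 0, 0], "jaw": 1},
    {"translation": [-0.4, -0.9, 0], "dr": [0, 0, 0], "jaw": 1},
    {"translation": [-0.6, -0.8, 0], "dr": [0, 0, 0], "jaw": 1},
    {"translation": [-0.7, -0.8, 0], "dr": [0, 0, 0], "jaw": 1},
    {"translation": [-0.7, -0.8, 0], "dr": [0, 0, 0], "jaw": 1},
    {"translation": [-0.7, -0.8, 0], "dr": [0, 0, 0], "jaw": 1},
    {"translation": [-0.7, -0.8, 0], "dr": [0, 0, 0], "jaw": 1},
    {"translation": [-0.37, -0.95, 0], "dr": [0, 0, 0], "jaw": 1},
  ],
)

```text
time_s: 22.03
position: [0.5387, -0.2671, 0.3475]
tcp_rot: [[-0.866, 0.499, -0.001], [0.499, 0.866, 0.001], [0.001, 0.0, -1.0]]
force: [0.7, -0.8, -1.3]
opening: 0.245
```

Call:
arm_command(
  commands=[
    {"translation": [0, 0, 0], "dr": [0, 0, 0], "jaw": 1},
    {"translation": [0, 0, 0], "dr": [0, 0, 0], "jaw": 1},
    {"translation": [0, 0, 0], "dr": [0, 0, 0], "jaw": 1},
  ],
)

```text
time_s: 22.28
position: [0.5377, -0.2649, 0.3478]
tcp_rot: [[-0.866, 0.5, -0.002], [0.5, 0.866, 0.002], [0.003, 0.001, -1.0]]
force: [-0.4, -0.2, -0.7]
opening: 0.242
```

```bash
python3 - <<'E'
from h import *
need([.5385,-.265,.135])
E
```

```text
t 22.28 pos [ 0.5377 -0.2649  0.3478] yaw 150.0 z [-0.0019  0.002  -1.    ] F [-0.45 -0.18 -0.73] open 0.242
need units [-0.05  0.01  8.51]
```

Call:
arm_command(
  commands=[
    {"translation": [0, 0, 0.3], "dr": [0, 0, 0], "jaw": 1},
    {"translation": [0, 0, 0.7], "dr": [0, 0, 0], "jaw": 1},
    {"translation": [0, 0, 0.8], "dr": [0, 0, 0], "jaw": 1},
    {"translation": [0, 0, 0.8], "dr": [0, 0, 0], "jaw": 1},
    {"translation": [0, 0, 0.8], "dr": [0, 0, 0], "jaw": 1},
    {"translation": [0, 0, 0.8], "dr": [0, 0, 0], "jaw": 1},
    {"translation": [0, 0, 0.8], "dr": [0, 0, 0], "jaw": 1},
    {"translation": [0, 0, 0.6], "dr": [0, 0, 0], "jaw": 1},
    {"translation": [0, 0, 0.4], "dr": [0, 0, 0], "jaw": 1},
    {"translation": [0, 0, 0.2], "dr": [0, 0, 0], "jaw": 1},
    {"translation": [0, 0, 0], "dr": [0, 0, 0], "jaw": 1},
  ],
)

```text
time_s: 23.2
position: [0.5382, -0.2641, 0.1927]
tcp_rot: [[-0.867, 0.499, -0.002], [0.499, 0.867, 0.001], [0.002, 0.0, -1.0]]
force: [-0.6, 0.0, -0.7]
opening: 0.242
```

```bash
python3 - <<'E'
from h import *
need([.5385,-.265,.135]); K,T,p,d=wsnap("w14",k=1.5,g=1.5)
E
```

```text
t 23.2 pos [ 0.5382 -0.2641  0.1927] yaw 150.1 z [-0.0019  0.0014 -1.    ] F [-0.59  0.04 -0.71] open 0.242
need units [-0.03 -0.03  2.31]
```

View pics/w14.png

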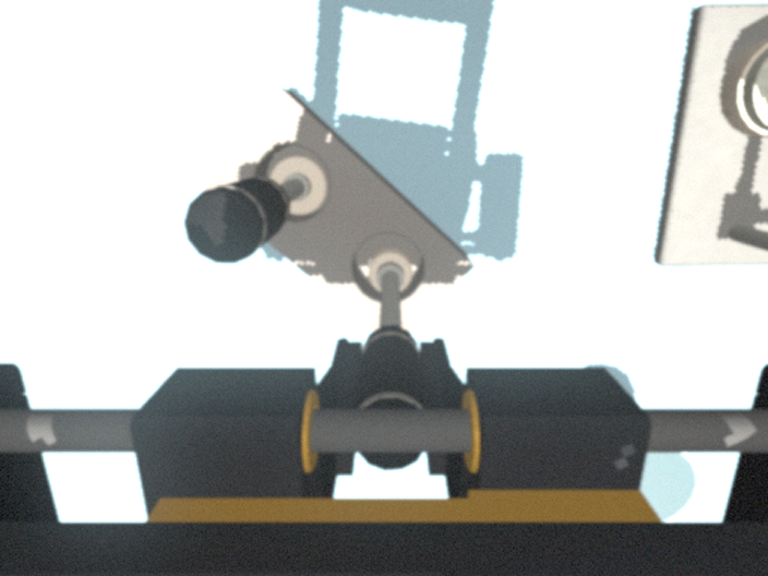

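The foot at (390,265) is over the slim rod's hole. Lower to the floor.

Call:
arm_command(
  commands=[
    {"translation": [0, 0, 0.4], "dr": [0, 0, 0], "jaw": 1},
    {"translation": [0, 0, 0.5], "dr": [0, 0, 0], "jaw": 1},
    {"translation": [0, 0, 0.5], "dr": [0, 0, 0], "jaw": 1},
    {"translation": [0, 0, 0.4], "dr": [0, 0, 0], "jaw": 1},
    {"translation": [0, 0, 0.2], "dr": [0, 0, 0], "jaw": 1},
    {"translation": [0, 0, 0.1], "dr": [0, 0, 0], "jaw": 1},
    {"translation": [0, 0, 0.08], "dr": [0, 0, 0], "jaw": 1},
    {"translation": [0, 0, 0.05], "dr": [0, 0, 0], "jaw": 1},
    {"translation": [0, 0, 0], "dr": [0, 0, 0], "jaw": 1},
    {"translation": [0, 0, 0], "dr": [0, 0, 0], "jaw": 1},
  ],
)

```text
time_s: 24.08
position: [0.539, -0.2654, 0.1385]
tcp_rot: [[-0.866, 0.499, 0.001], [0.499, 0.866, -0.001], [-0.001, -0.0, -1.0]]
force: [0.8, 0.7, -0.9]
opening: 0.242
```

```bash
python3 - <<'E'
from h import *
need([.5385,-.265,.135]); K,T,p,d=wsnap("w15",k=1.5,g=1.5)
E
```

```text
t 24.08 pos [ 0.539  -0.2654  0.1385] yaw 150.04 z [ 8.e-04 -6.e-04 -1.e+00] F [ 0.76  0.68 -0.91] open 0.242
need units [0.02 0.   0.14]
```

View pics/w15.png

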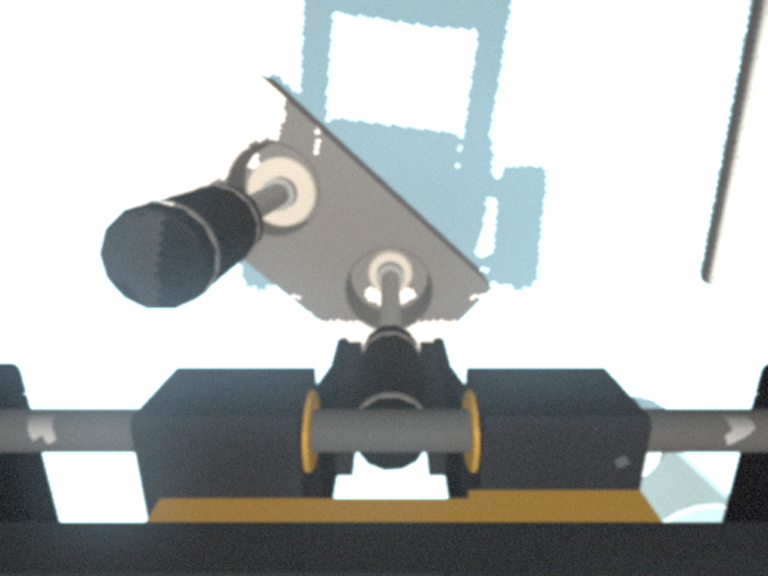

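Inside the hole, about 3.5 mm above the floor. Lower to contact.

Call:
arm_command(
  commands=[
    {"translation": [0, 0, 0.06], "dr": [0, 0, 0], "jaw": 1},
    {"translation": [0, 0, 0.06], "dr": [0, 0, 0], "jaw": 1},
    {"translation": [0, 0, 0.04], "dr": [0, 0, 0], "jaw": 1},
    {"translation": [0, 0, 0], "dr": [0, 0, 0], "jaw": 1},
    {"translation": [0, 0, 0], "dr": [0, 0, 0], "jaw": 1},
  ],
)

```text
time_s: 24.55
position: [0.539, -0.2654, 0.1349]
tcp_rot: [[-0.866, 0.499, 0.001], [0.499, 0.866, -0.001], [-0.001, -0.0, -1.0]]
force: [-0.6, 0.7, 5.3]
opening: 0.246
```

Floor contact (5 N) at the original height. Release.

Call:
arm_command(
  commands=[
    {"translation": [0, 0, -0.03], "dr": [0, 0, 0], "jaw": 1},
    {"translation": [0, 0, 0], "dr": [0, 0, 0], "jaw": 0},
    {"translation": [0, 0, 0], "dr": [0, 0, 0], "jaw": 0},
    {"translation": [0, 0, 0], "dr": [0, 0, 0], "jaw": 0},
    {"translation": [0, 0, 0], "dr": [0, 0, 0], "jaw": 0},
    {"translation": [0, 0, 0], "dr": [0, 0, 0], "jaw": 0},
    {"translation": [0, 0, 0], "dr": [0, 0, 0], "jaw": 0},
    {"translation": [0, 0, 0], "dr": [0, 0, 0], "jaw": 0},
    {"translation": [0, 0, 0], "dr": [0, 0, 0], "jaw": 0},
    {"translation": [0, 0, 0], "dr": [0, 0, 0], "jaw": 0},
    {"translation": [0, 0, 0], "dr": [0, 0, 0], "jaw": 0},
  ],
)

```text
time_s: 25.47
position: [0.5387, -0.2651, 0.1348]
tcp_rot: [[-0.866, 0.499, 0.0], [0.499, 0.866, -0.0], [-0.0, -0.0, -1.0]]
force: [-0.5, -0.2, -0.4]
opening: 0.919
```

Call:
arm_command(
  commands=[
    {"translation": [0, 0, -0.2], "dr": [0, 0, 0], "jaw": 0},
    {"translation": [0, 0, -0.4], "dr": [0, 0, 0], "jaw": 0},
    {"translation": [0, 0, -0.6], "dr": [0, 0, 0], "jaw": 0},
    {"translation": [0, 0, -0.8], "dr": [0, 0, 0], "jaw": 0},
    {"translation": [0, 0, -0.8], "dr": [0, 0, 0], "jaw": 0},
    {"translation": [0, 0, -0.8], "dr": [0, 0, 0], "jaw": 0},
    {"translation": [0, 0, -0.8], "dr": [0, 0, 0], "jaw": 0},
    {"translation": [0, 0, -0.8], "dr": [0, 0, 0], "jaw": 0},
    {"translation": [0, 0, -0.5], "dr": [0, 0, 0], "jaw": 0},
    {"translation": [0, 0, -0.2], "dr": [0, 0, 0], "jaw": 0},
    {"translation": [0, 0, 0], "dr": [0, 0, 0], "jaw": 0},
  ],
)

```text
time_s: 26.38
position: [0.5394, -0.2656, 0.2846]
tcp_rot: [[-0.866, 0.499, 0.003], [0.499, 0.866, -0.003], [-0.004, -0.0, -1.0]]
force: [0.3, 0.0, 1.0]
opening: 1.0
```

```bash
python3 - <<'E'
from h import *
need([.5385,-.265,.135])
p,d=capture("scene"); np.savez("scene9.npz",p=p,d=d)
c=np.clip(p[:,:,::-1]*1.8,0,255).astype(np.uint8)
cv2.imwrite("pics/s10.png",cv2.resize(c[130:330,110:420],None,fx=2.5,fy=2.5,interpolation=cv2.INTER_CUBIC))
p,d=capture("top"); np.savez("top9.npz",p=p,d=d)
K,T=cam("top"); 
for v in range(207,216):
  print([ (T@np.r_[np.linalg.inv(K)@[u,v,1]*d[v,u],1])[2].round(3) for u in range(248,262)])
c=np.clip(p[:,:,::-1]*1.8,0,255).astype(np.uint8)
cv2.imwrite("pics/t10.png",cv2.resize(c[145:270,145:375],None,fx=3.4,fy=3.4,interpolation=cv2.INTER_CUBIC))
E
```

```text
t 26.38 pos [ 0.5394 -0.2656  0.2846] yaw 150.05 z [ 0.0034 -0.0025 -1.    ] F [0.35 0.02 0.96] open 1.0
need units [0.07 0.01 5.98]
[np.float64(0.164), np.float64(0.163), np.float64(0.16), np.float64(0.159), np.float64(0.146), np.float64(0.15), np.float64(0.151), np.float64(0.152), np.float64(0.149), np.float64(0.144), np.float64(0.155), np.float64(0.165), np.float64(0.163), np.float64(0.158)]
[np.float64(0.163), np.float64(0.158), np.float64(0.155), np.float64(0.147), np.float64(0.152), np.float64(0.15), np.float64(0.152), np.float64(0.147), np.float64(0.148), np.float64(0.149), np.float64(0.152), np.float64(0.152), np.float64(0.159), np.float64(0.159)]
[np.float64(0.166), np.float64(0.158), np.float64(0.155), np.float64(0.146), np.float64(0.151), np.float64(0.147), np.float64(0.153), np.float64(0.151), np.float64(0.15), np.float64(0.149), np.float64(0.148), np.float64(0.151), np.float64(0.159), np.float64(0.162)]
[np.float64(0.157), np.float64(0.157), np.float64(0.14), np.float64(0.151), np.float64(0.146), np.float64(0.147), np.float64(0.147), np.float64(0.15), np.float64(0.15), n
[... 714 characters left out ...]
, np.float64(0.15), np.float64(0.149), np.float64(0.149), np.float64(0.15), np.float64(0.152), np.float64(0.15), np.float64(0.146), np.float64(0.157), np.float64(0.161)]
[np.float64(0.165), np.float64(0.161), np.float64(0.16), np.float64(0.145), np.float64(0.15), np.float64(0.152), np.float64(0.15), np.float64(0.147), np.float64(0.149), np.float64(0.146), np.float64(0.144), np.float64(0.157), np.float64(0.159), np.float64(0.162)]
[np.float64(0.163), np.float64(0.164), np.float64(0.163), np.float64(0.158), np.float64(0.141), np.float64(0.145), np.float64(0.148), np.float64(0.145), np.float64(0.139), np.float64(0.149), np.float64(0.157), np.float64(0.161), np.float64(0.169), np.float64(0.162)]
```

View pics/s10.png

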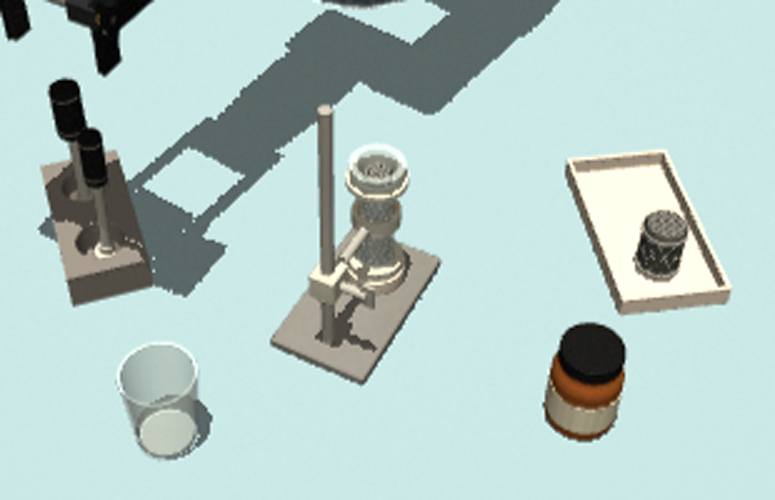

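View pics/t10.png

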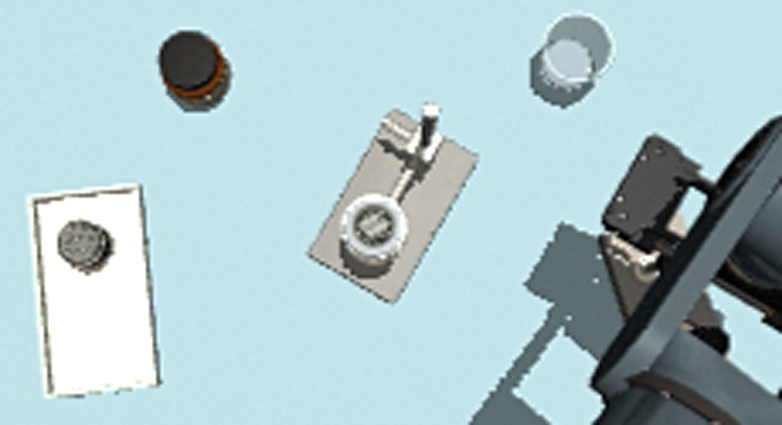

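Depth puts the upper element's top at 0.150 m (expected 0.150), and the rod stands upright in its hole. Nothing else has moved, so I hand in.

```bash
python3 -c "
from rig import *
print(hand_in())"
```

```text
the job is handed in; nothing more can be done
None
```

The job is done and handed in at about 26 s; the hand-in reports no verdict. I started the second element about 25 mm into the column's mouth. Then I pressed both elements down with the slim rod and stood the rod back in its own hole.

- **Elements:** the rod foot stopped at about 0.150 m, the height expected with both elements on the support, and the pressing force rose to about 36 N there. Afterwards the top camera's depth also read 0.150 m for the upper element's top, centred in the mouth.
- **Rod:** it touched the floor of its hole with about 5 N at the height it was picked up from. It is released and upright, and the gripper is about 14 cm above its release height, touching nothing.
- **Everything else:** in the last pictures the column, stand, big element, big rod, jar and beaker look unmoved; I judged this by eye and did not measure it.

While bottomed out, the tool drifted about 4 mm sideways, with about 6 N of side force. It went away once I eased off. No check failed.

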